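# Shut the torch bench's key-operated gas valve

### The job

Shut off the gas to the torch bench: take the bar-handled key from its holder, find by feel the angle at which its flat shank enters the slot of the valve's brass plug, and let it down gently until its collar sits fully home, without forcing it. Then turn the key clockwise (seen from above) until the plug meets its stop with the handle square across the pipe, let go and leave the key fully home in the valve; do not disturb the other things on the bench.

Things in the scene. Friction and masses are not known exactly. Their poses are not given: they have to be found in the camera images.
- key_grip (a point): Centre of the handle of the steel key (200 to 390 g) standing upright in one of the holder's wells: a level bar 64 mm long (x), 12 wide (y), 24 high (z). On the same axis below: stem 14 mm in diameter, 18 long; collar 36 mm in diameter, 6 thick, its underside 36 mm below this point; then the flat shank. z up; half a turn about z makes no difference.
- key_tip (a point): End of the key's flat shank, on its axis, 70 mm below key_grip; same axes. The shank is 20 mm (x, parallel to the bar) x 12 mm (y) in section and 34 mm long.
- valve: Valve fixed to the bench: base plate 150 x 100 x 10 mm, brass body, level pipe 22 mm in diameter along x (254 mm over its ends, centre 34 mm up). Origin under the base plate's centre, on the plug's axis; z up. Soft brass: over 60 N of contact force anywhere on the valve spoils it; 5 to 10 N is enough to feel with. The plug is stiff (0.08 N m), stays put; a lightly dragged key does not turn it.
- valve_mouth (a point): Centre of the mouth of the slot (22 x 14 mm, 38 deep, edge bevelled 2.5 mm) in top of the 50 x 50 mm brass plug, 90 mm above the bench on the plug's upright axis; axes of the valve, not of the plug. Slot's long side along x (pipe) at the open stop, along y at the closed stop, 1.57 rad clockwise from above. Starts 0.15 to 0.95 rad clockwise of open, not measured. The collar rests on the plug's top when home.
- holder: Steel block 75 (x) x 180 (y) x 52 mm high fixed to the bench, with two round wells 27 mm in diameter, 42 mm deep, at y = -50 and +50 mm, in which the keys hang by their collars on the top face (either key in either well). Origin: centre of its underside.
- disc_key: the other key, standing in the other well: same collar and stem, but a flat round knob (42 mm across, 16 mm thick) for a handle and a round shank; it is not used. Origin: lower end of its shank
- firebrick: refractory brick 110 x 220 x 60 mm, not used
- flux_tin: round grey tin, 70 mm across, 70 mm high, not used
- wire_brush: wire brush, not used
- chipping_hammer: hammer, not used
- flat_bar: steel strip 110 x 30 x 6 mm, not used
- coupon: steel plate 100 x 50 x 6 mm, not used
- coupon2: brass plate 80 x 50 x 6 mm, not used
Mind the look-alikes: they are no part of the job. What is shaped like the part that bears key_grip but black is not meant.

How it is judged:
On the way, in this order (a step that is already met when the one before it is completed fails the run):
1. the key is fully home in the plug's slot, before the plug is turned shut (z of key_tip in the frame of valve_mouth below -0.0315 m and horizontal distance between key_tip and valve_mouth below 0.004 m and angle between key_tip's own z axis and vertical below 0.1 rad), for 0.1 s.
2. the key, fully home, has been turned with its handle square across the pipe (all of step 1 and angle between the x axis of key_grip and the y axis of valve_mouth, either way round below 0.14 rad), for 0.2 s.
At the end, for the whole second after the job is handed in: The bar-handled key stands in the valve with its shank at least 31.5 mm deep in the plug (34 mm is fully home), within 4 mm of the plug's axis and 0.1 rad of upright, its handle within 0.14 rad (8 degrees) of square across the pipe; released (all of step 2); the robot touches nothing.
It fails at once if the valve is forced: more than 60 N of contact force on it (contact force between valve and anything else above 60 N).
It fails at once if another thing on the bench is moved more than 20 mm (distance of any of disc_key, firebrick, flux_tin, wire_brush, chipping_hammer, flat_bar, coupon, coupon2 from where it was at the start of the episode above 0.02 m).
It also fails if it takes over 72 s, if anything falls off the work surface, if the arm or the gripper's body presses on something with over 40 N, if the wrist force passes 120 N, or if a joint passes its speed limit or range.

### The arm

A 6-joint arm with a two-finger parallel gripper is mounted at the origin on the work surface. World frame = base frame: x ahead of the robot, y to its left, z up, the work surface at z = 0. Lengths are in m, angles in rad, forces in N, time in s.
With the tool pointing down it reaches from about 0.325 to 0.85 m from the base axis. Payload 4.4 kg.
Tool frame: the origin (TCP) lies on the front face of the gripper's body, between the roots of the fingers; the fingertips stand 97 mm ahead of it and the grasp point (between the pads) lies 78 mm ahead of it; z points along the fingers, x is the direction in which the jaws open and shut, and the axes are right-handed (so a half turn about z gives the same grasp; the last joint's range is limited). The gripper opens to 94 mm and grips with 3 to 60 N. Pads are 16 mm wide; open, the fingers measure 119 mm over their backs; the gripper's body (75 mm by 177 mm) begins 78 mm behind the grasp point.
Start: joints at [1.024, 0.207, 1.542, -0, 1.393, -0.15], TCP at [0.222, 0.53, 0.303] pointing down, gripper open.
Joint ranges: [-2.73, 2.73], [-0.86, 2.22], [0.23, 2.46], [-1.11, 4.25], [0.08, 2.63], [-2.82, 2.82]. Speed limits (rad/s): [2.79, 2.79, 3.14, 3.14, 3.14, 3.14].

### API

Orientations are given as a unit quaternion [w, x, y, z].
In Python, from bench import robot, viewer, hand_in gives the robot as it stands. The module is installed in compiled form; this text tells all that it offers.
- The arm moves only by the tool drive_tool, never from a script. Its argument "moves" is a list of rows, each an object with "fingers": the opening, from 0 (shut) to 1 (fully open); "linear": the shift along the tool's x, y, z in m, a list of three; "delta_rot": the turn, a rotation vector about the tool's x, y, z in rad, a list of three. In form: [{"fingers": fingers, "linear": [x, y, z], "delta_rot": [rx, ry, rz]}, ...]. A call has 1 to 8 rows; each row is the pose to reach, as a shift and turn from the pose commanded when the call began, along the tool's axes at that moment; what a row does not reach only later rows make up. A row lasts 1/8 s, in which the tool goes at most 62.5 mm and 10.7 degrees, less where a joint would pass 70% of its speed; a pose out of reach is approached as far as the arm can. A call with a gripper value outside its range is refused whole. The fingers move at their own pace and stop on an object; "force" is the grip in N (left out, the last holds). Time passes only in rows, so rows that repeat a pose let the fingers close. It gives the time, the measured TCP pose, the force and the opening at its end, in the units of the state.
- robot.read_state(): the state, without advancing time (a new reading comes with each control period).
- viewer.snapshot(name): name is "scene" or "top"; returns the picture (384x512x3 uint8, red, green, blue); there is no depth.
- viewer.calibration(name): a dict with "intrinsics" (3x3 intrinsics, pixels), "k1" (the pictures are not rectified: a ray, as slopes to the right and down, at radius r is drawn at 1 + k1 r^2 times it, then the intrinsics apply), "rvec" (rotation vector, rad) and "tvec" (3), from world to camera coordinates, as OpenCV has them. Camera axes: x right, y down, z forward; pixel columns grow to the right and rows downward; lengths in m; the calibration is good to about 2 mm. A picture is of the moment at which its call begins. calibration takes no time and is no camera call.
- hand_in(): hands the job in, once; it reports no verdict.
The state is a dict: "t": time; "joints": joint angles; "qvel": joint speeds; "joint_efforts": joint torques, N m; "ee_pos": TCP position; "orientation": TCP orientation; "ft_force": force on the tool from outside, world axes, zero at the start; "moment": the same for the moment, N m; "opening": opening from 0.0 (shut) to 1.0 (fully open).
Only numpy, scipy, OpenCV 4.12 (cv2) and the standard library are available. Lean on these libraries where they do the work, as an engineer would, in place of code of your own. Each camera call takes 0.05 s, during which the arm holds its last target.

## Working session

There is one attempt and no reset: what is moved stays moved. The work goes in short steps, Python scripts to look and compute and a tool call to move; the robot and the scene stay as the last step left them, time stands still between calls to the robot, and variables do not carry over. Pictures are saved under pics/ and viewed, and the job is handed in when it is done.

Besides the shell and the picture viewer there is one more tool, called after "Request:" in YAML: its name, and indented under it one key for each argument. drive_tool: Moves the arm, as the interface text tells. Its arguments: {"type":"object","properties":{"moves":{"type":"array"},"force":{"type":"number"}},"required":["moves"]}

```bash
mkdir -p pics; cat > h.py <<'E'
import numpy as np,cv2
from bench import robot,viewer
def snap(n,f=None):
    im=viewer.snapshot(n)
    if f: cv2.imwrite('pics/'+f,im[:,:,::-1])
    return im
E
python3 - <<'E'
from h import *
for n in('scene','top'):
    im=snap(n,n+'0.png'); c=viewer.calibration(n); print(n,c)
s=robot.read_state(); print(s)
E
```

```text
scene {'intrinsics': array([[415.09571987,   0.        , 263.72993497],
       [  0.        , 415.09571987, 191.45113341],
       [  0.        ,   0.        ,   1.        ]]), 'k1': 0.041765165889840326, 'rvec': array([ 0.83317949,  2.68991504, -0.89968633]), 'tvec': array([ 0.48307521, -0.23644124,  1.51421533])}
top {'intrinsics': array([[472.34623103,   0.        , 254.45582086],
       [  0.        , 472.34623103, 194.61399151],
       [  0.        ,   0.        ,   1.        ]]), 'k1': -0.050543402101026404, 'rvec': array([ 2.13439154, -2.18336479,  0.1386609 ]), 'tvec': array([0.01354256, 0.59232762, 1.62148716])}
{'t': 0.1, 'joints': array([ 1.02349615e+00,  2.07357791e-01,  1.54279470e+00,  1.80319529e-05,
        1.39353468e+00, -1.50462304e-01]), 'qvel': array([-0.00180442, -0.00120714, -0.00435484,  0.00067876,  0.00103489,
       -0.00031057]), 'joint_efforts': array([ 7.74011937e-05, -3.71861637e+01, -2.82295632e+01,  6.99627749e-02,
        3.10532365e-02, -4.48279980e-05]), 'ee_pos': array([0.22194413, 0.52985842, 0.30160145]), 'orientation': array([ 4.34724749e-04,  8.32617956e-01,  5.53846768e-01, -9.52808143e-04]), 'ft_force': array([ 0.31314311,  0.07628601, -0.67121327]), 'moment': array([-7.45888795e-02,  1.18134857e-02,  1.82054333e-05]), 'opening': 1.0001088264130353}
```

View pics/scene0.png

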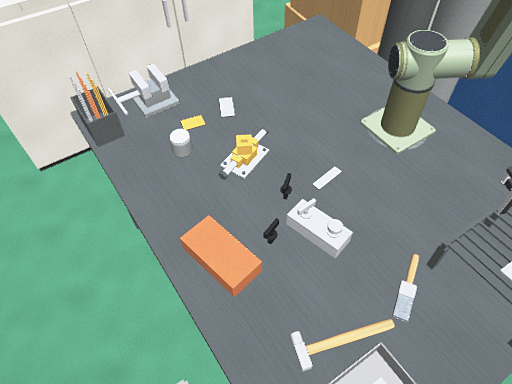

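View pics/top0.png

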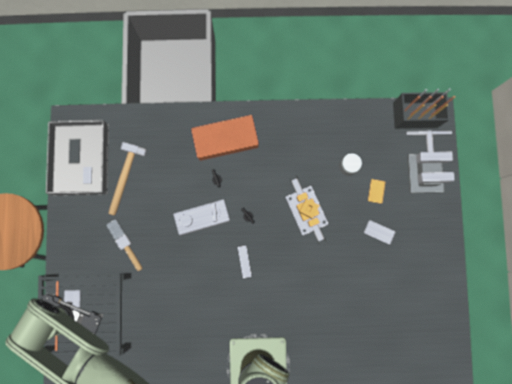

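The scene view shows the holder (about 320,227) with a bar handle at (307,208) and a knob at (336,227). The black look-alikes are at (287,186) and (271,231), and the brass valve is at (245,150). In the top view the holder is at (201,217) and the valve at (307,210).

```bash
cat >> h.py <<'E'
def cam(n):
    c=viewer.calibration(n);R=cv2.Rodrigues(c['rvec'])[0];return c['intrinsics'],c['k1'],R,c['tvec']
def und(n,uv):
    K,k,R,t=cam(n)
    return cv2.undistortPoints(np.array(uv,float).reshape(-1,1,2),K,np.array([k,0,0,0.])).reshape(-1,2)
def onplane(n,uv,z):
    K,k,R,t=cam(n);x=und(n,uv);d=np.c_[x,np.ones(len(x))]@R;C=-R.T@t
    return C+d*((z-C[2])/d[:,2])[:,None]
def proj(n,P):
    K,k,R,t=cam(n);return cv2.projectPoints(np.array(P,float).reshape(-1,1,3),cv2.Rodrigues(R)[0],t,K,np.array([k,0,0,0.]))[0].reshape(-1,2)
def crop(im,x0,y0,w,h,s,f):
    cv2.imwrite('pics/'+f,cv2.resize(im[y0:y0+h,x0:x0+w,::-1],None,fx=s,fy=s,interpolation=cv2.INTER_CUBIC))
E
python3 - <<'E'
from h import *
t=cv2.imread('pics/top0.png')[:,:,::-1];s=cv2.imread('pics/scene0.png')[:,:,::-1]
a=cv2.resize(t[160:260,165:265],None,fx=4,fy=4,interpolation=cv2.INTER_CUBIC)
b=cv2.resize(t[165:265,260:360],None,fx=4,fy=4,interpolation=cv2.INTER_CUBIC)
cv2.imwrite('pics/t1.png',np.hstack([a,b])[:,:,::-1])
a=cv2.resize(s[170:270,265:365],None,fx=4,fy=4,interpolation=cv2.INTER_CUBIC)
b=cv2.resize(s[105:205,200:300],None,fx=4,fy=4,interpolation=cv2.INTER_CUBIC)
cv2.imwrite('pics/s1.png',np.hstack([a,b])[:,:,::-1])
E
```

```text
(no output)
```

View pics/t1.png

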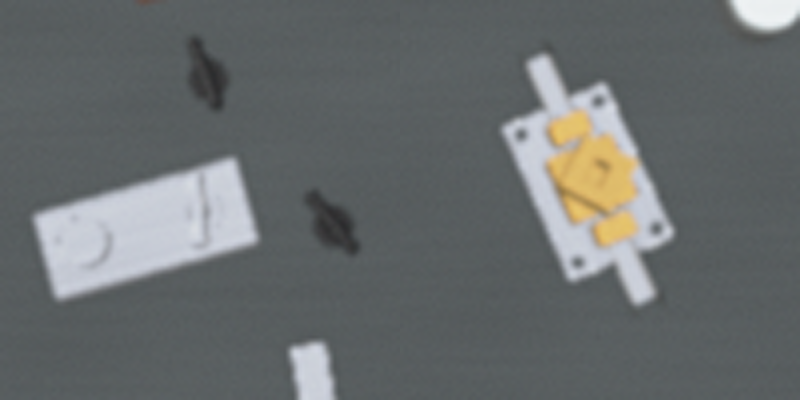

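View pics/s1.png

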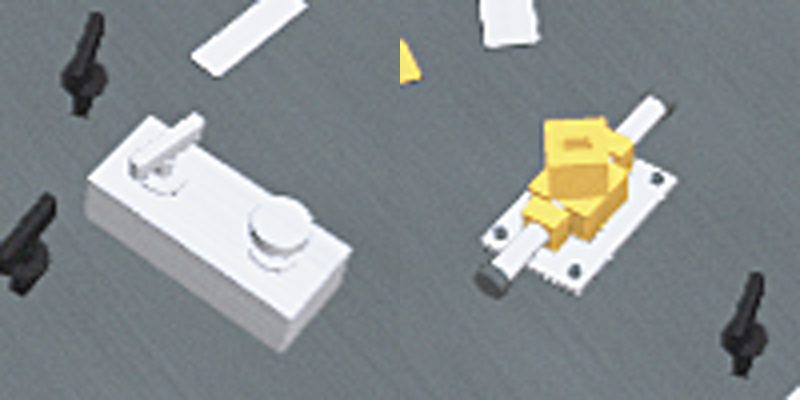

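Candidates for the key are: the steel bar key in the holder (top 215,212; scene 307,208), the black look-alike keys (top 217,179 and 248,216; scene 287,186 and 271,231), and the disc key (top 187,219). The close crop shows that the steel bar handle in the holder's well is the right one. Next I measure it.

```bash
python3 - <<'E'
from h import *
A=lambda L:[(165+x/4-.375,160+y/4-.375) for x,y in L]
B=lambda L:[(260+(x-400)/4-.375,165+y/4-.375) for x,y in L]
S=lambda L:[(265+x/4-.375,170+y/4-.375) for x,y in L]
V=lambda L:[(200+(x-400)/4-.375,105+y/4-.375) for x,y in L]
def show(n,P):
    print(n,np.round(P.tolist(),4).tolist(),'mean',P.mean(0).round(4),'sides',np.linalg.norm(P-np.roll(P,-1,0),axis=1).round(4))
    d=np.diff(P,axis=0)[:,:2];print('  ang',np.degrees(np.arctan2(d[:,1],d[:,0])).round(1))
show('holder top',onplane('top',A([(35,213),(235,158),(258,240),(57,300)]),.052))
show('holder scene',onplane('scene',S([(151,116),(353,250),(287,319),(88,180)]),.052))
show('bar top',onplane('top',A([(198,172),(200,246)]),.1))
show('bar scene top edge far/near',onplane('scene',S([(135,163),(200,117)]),.1))
show('disc',onplane('top',A([(85,242)]),.096))
show('plate top',onplane('top',B([(502,128),(604,82),(673,235),(573,281)]),.01))
show('plate scene',onplane('scene',V([(482,245),(677,180),(580,294)]),.01))
show('plug top',onplane('top',B([(605,132),(640,180),(603,212),(550,165)]),.09))
show('slot top',onplane('top',B([(600,171)]),.09))
show('plug scene',onplane('scene',V([(544,120),(605,118),(635,156),(549,165)]),.09))
show('slot scene',onplane('scene',V([(577,143)]),.09))
show('pipe top',onplane('top',B([(541,58),(643,300)]),.04))
hm=lambda im:None
t=cv2.imread('pics/top0.png');hsv=cv2.cvtColor(t,cv2.COLOR_BGR2HSV)
w=cv2.inRange(hsv,(0,0,150),(180,60,255))
n,l,st,ce=cv2.connectedComponentsWithStats(w)
for i in range(1,n):
    if st[i,4]>150: 
        c=cv2.findContours((l==i).astype('u1')*1,0,1)[0] if 0 else cv2.findContours(np.uint8(l==i),0,1)[0]
        print(st[i],cv2.minAreaRect(c[0]))
E
python3 - <<'E'
import cv2,numpy as np
t=cv2.imread('pics/top0.png');s=cv2.imread('pics/scene0.png')
a=cv2.resize(t[190:230,285:330],None,fx=9,fy=9,interpolation=cv2.INTER_CUBIC)
b=cv2.resize(s[128:168,225:270],None,fx=9,fy=9,interpolation=cv2.INTER_CUBIC)
o=np.hstack([a,b]).astype(float);o=np.clip((o-60)*1.3,0,255)
cv2.imwrite('pics/v2.png',o[:, :800])
E
```

```text
holder top [[0.5332, 0.2826, 0.052], [0.5772, 0.1085, 0.052], [0.5055, 0.0897, 0.052], [0.4575, 0.2638, 0.052]] mean [0.5183 0.1861 0.052 ] sides [0.1796 0.0742 0.1806 0.0779]
  ang [ -75.8 -165.3  105.4]
holder scene [[0.5062, 0.0917, 0.052], [0.4598, 0.2664, 0.052], [0.5347, 0.2825, 0.052], [0.5799, 0.1116, 0.052]] mean [0.5201 0.188  0.052 ] sides [0.1808 0.0767 0.1768 0.0763]
  ang [104.9  12.1 -75.2]
bar top [[0.5605, 0.1369, 0.1], [0.498, 0.136, 0.1]] mean [0.5292 0.1365 0.1   ] sides [0.0624 0.0624]
  ang [-179.2]
bar scene top edge far/near [[0.5646, 0.1435, 0.1], [0.5018, 0.138, 0.1]] mean [0.5332 0.1407 0.1   ] sides [0.0631 0.0631]
  ang [-175.]
disc [[0.5038, 0.2331, 0.096]] mean [0.5038 0.2331 0.096 ] sides [0.]
  ang []
plate top [[0.5861, -0.1093, 0.01], [0.6255, -0.2019, 0.01], [0.4872, -0.2581, 0.01], [0.4486, -0.1679, 0.01]] mean [ 0.5369 -0.1843  0.01  ] sides [0.1007 0.1493 0.0981 0.1495]
  ang [ -67.  -157.9  113.1]
plate scene [[0.6293, -0.1941, 0.01], [0.4528, -0.1621, 0.01], [0.5902, -0.1035, 0.01]] mean [ 0.5575 -0.1532  0.01  ] sides [0.1794 0.1494 0.0987]
 
[... 2122 characters left out ...]
), 79.87532806396484)
[ 64 290  19  31 293] ((72.5999984741211, 304.8000183105469), (31.256752014160156, 16.124515533447266), 82.87498474121094)
[  12  302   86   80 1724] ((51.34645080566406, 343.3997802734375), (82.50112915039062, 43.266658782958984), 35.04936981201172)
[  5 339  62  45 491] ((34.839988708496094, 363.8800354003906), (72.80001068115234, 7.59999942779541), 36.869895935058594)
[ 230  338   57   46 1224] ((257.71563720703125, 360.1070861816406), (44.159664154052734, 56.6888542175293), 87.79740142822266)
[ 77 362  49  22 642] ((101.0, 372.5), (21.0, 48.0), 90.0)[ WARN:0@0.089] global loadsave.cpp:1063 imwrite_ Unsupported depth image for selected encoder is fallbacked to CV_8U.
```

View pics/v2.png

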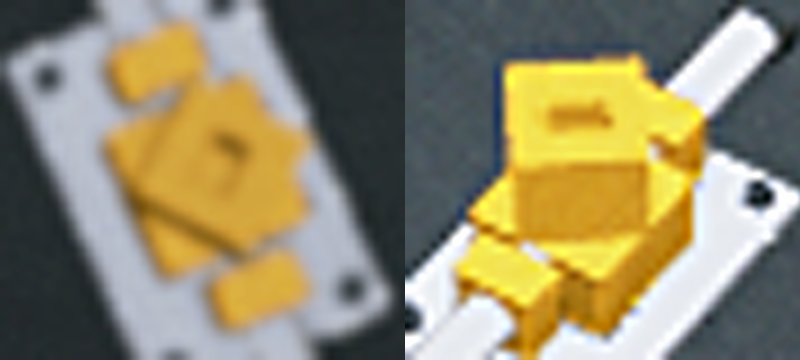

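The zoomed valve view shows the plug top with its slot: top view about (309,206), scene view about (243,140). Next I work out the plug angle.

```bash
python3 - <<'E'
from h import *
V=lambda L:[(225+(x-405)/9-.44,128+y/9-.44) for x,y in L]
B=lambda L:[(285+x/9-.44,190+y/9-.44) for x,y in L]
def show(n,P):
    print(n,np.round(P.tolist(),4).tolist(),'mean',P.mean(0).round(4),'sides',np.linalg.norm(P-np.roll(P,-1,0),axis=1).round(4))
    d=np.diff(P,axis=0)[:,:2];print('  ang',np.degrees(np.arctan2(d[:,1],d[:,0])).round(1))
show('plug scene',onplane('scene',V([(503,62),(640,58),(650,160),(512,167)]),.09))
show('slot scene',onplane('scene',V([(545,112),(610,115)]),.09))
show('plug top',onplane('top',B([(238,75),(312,140),(240,255),(130,195)]),.09))
# predicted corners for several angles
c=np.array([.537,-.1845]);
for a in range(0,90,10):
    th=np.radians(a);R=np.array([[np.cos(th),-np.sin(th)],[np.sin(th),np.cos(th)]])
    P=[list(c+R@np.array(q)*.025)+[.09] for q in((1,1),(1,-1),(-1,-1),(-1,1))]
    s=proj('scene',P);t=proj('top',P)
    print(a,((s-[225-.44,128-.44])*9+[405,0]).round().tolist(),((t-[285-.44,190-.44])*9).round().tolist())
E
```

```text
plug scene [[0.5475, -0.2195, 0.09], [0.5051, -0.1929, 0.09], [0.5301, -0.1484, 0.09], [0.5726, -0.1734, 0.09]] mean [ 0.5389 -0.1836  0.09  ] sides [0.0501 0.0511 0.0493 0.0525]
  ang [147.9  60.7 -30.5]
slot scene [[0.5484, -0.1896, 0.09], [0.5298, -0.1751, 0.09]] mean [ 0.5391 -0.1823  0.09  ] sides [0.0236 0.0236]
  ang [141.9]
plug top [[0.5703, -0.1915, 0.09], [0.545, -0.2185, 0.09], [0.5022, -0.1897, 0.09], [0.5258, -0.1491, 0.09]] mean [ 0.5358 -0.1872  0.09  ] sides [0.037  0.0516 0.0469 0.0615]
  ang [-133.1  146.    59.9]
0 [[558.0, 178.0], [484.0, 95.0], [600.0, 39.0], [675.0, 120.0]] [[154.0, 99.0], [286.0, 96.0], [292.0, 228.0], [159.0, 231.0]]
10 [[575.0, 179.0], [481.0, 107.0], [583.0, 38.0], [677.0, 108.0]] [[144.0, 111.0], [274.0, 86.0], [302.0, 215.0], [172.0, 241.0]]
20 [[593.0, 178.0], [482.0, 119.0], [566.0, 39.0], [676.0, 96.0]] [[137.0, 126.0], [259.0, 78.0], [309.0, 201.0], [186.0, 249.0]]
30 [[609.0, 175.0], [486.0, 131.0], [550.0, 42.0], [672.0, 84.0]] [[131.0, 141.0], [244.0, 73.0], [314.0, 185.0], [202.0, 254.0]]
40 [[625.0, 170.0], [492.0, 143.0], [534.0, 47.0], [665.0, 73.0]] [[129.0, 157.0], [228.0, 70.0], [316.0, 169.0], [218.0, 257.0]]
50 [[640.0, 163.0], [501.0, 153.0], [520.0, 53.0], [656.0, 63.0]] [[130.0, 173.0], [211.0, 71.0], [316.0, 153.0], [234.0, 256.0]]
60 [[652.0, 154.0], [513.0, 162.0], [508.0, 62.0], [644.0, 54.0]] [[133.0, 189.0], [195.0, 74.0], [312.0, 137.0], [251.0, 253.0]]
70 [[663.0, 144.0], [526.0, 169.0], [497.0, 72.0], [631.0, 47.0]] [[139.0, 205.0], [180.0, 80.0], [306.0, 122.0], [266.0, 247.0]]
80 [[670.0, 132.0], [542.0, 175.0], [489.0, 83.0], [616.0, 42.0]] [[148.0, 219.0], [166.0, 88.0], [297.0, 108.0], [280.0, 239.0]]
```

```bash
cat >> h.py <<'E'
from scipy.spatial.transform import Rotation as Ro
def goal(p,phi_deg):
    s=robot.read_state();q=np.array(s['orientation']);R=Ro.from_quat(q[[1,2,3,0]])
    a=np.radians(phi_deg);G=Ro.from_matrix(np.array([[np.cos(a),np.sin(a),0],[np.sin(a),-np.cos(a),0],[0,0,-1]]))
    d=R.inv().apply(np.array(p)-s['ee_pos']);r=(R.inv()*G).as_rotvec()
    print('lin',d.round(4),'rot',r.round(4));st(s)
def st(s=None):
    s=s or robot.read_state();q=np.array(s['orientation']);R=Ro.from_quat(q[[1,2,3,0]]).as_matrix()
    print('t',round(s['t'],2),'p',s['ee_pos'].round(4),'phi',np.degrees(np.arctan2(R[1,0],R[0,0])).round(2),'tilt',R[:2,2].round(4),'F',s['ft_force'].round(2),'M',s['moment'].round(3),'op',round(s['opening'],3),'j',s['joints'].round(3))
E
python3 -c "
from h import *
goal([.5312,.1386,.23],93)"
```

```text
lin [-0.2412  0.4365  0.072 ] rot [-0.0008  0.002  -0.4492]
t 0.1 p [0.2219 0.5299 0.3016] phi 67.26 tilt [-0.0011 -0.0018] F [ 0.31  0.08 -0.67] M [-0.075  0.012  0.   ] op 1.0 j [ 1.023  0.207  1.543  0.     1.394 -0.15 ]
```

Request:
drive_tool:
  moves:
    - {"fingers": 0.6,"linear": [-0.241,0.4365,0.072],"delta_rot": [0,0,-0.449]}
    - {"fingers": 0.6,"linear": [-0.241,0.4365,0.072],"delta_rot": [0,0,-0.449]}
    - {"fingers": 0.6,"linear": [-0.241,0.4365,0.072],"delta_rot": [0,0,-0.449]}
    - {"fingers": 0.6,"linear": [-0.241,0.4365,0.072],"delta_rot": [0,0,-0.449]}
    - {"fingers": 0.6,"linear": [-0.241,0.4365,0.072],"delta_rot": [0,0,-0.449]}
    - {"fingers": 0.6,"linear": [-0.241,0.4365,0.072],"delta_rot": [0,0,-0.449]}
    - {"fingers": 0.6,"linear": [-0.241,0.4365,0.072],"delta_rot": [0,0,-0.449]}
    - {"fingers": 0.6,"linear": [-0.241,0.4365,0.072],"delta_rot": [0,0,-0.449]}
  force: 30

```text
t: 1.1
ee_pos: [0.5243, 0.1478, 0.2319]
orientation: [-0.0, 0.688, 0.725, -0.0]
ft_force: [0.8, 0.8, 0.2]
opening: 0.599
```

Request:
drive_tool:
  moves:
    - {"fingers": 0.6,"linear": [0,0,0],"delta_rot": [0,0,0]}
    - {"fingers": 0.6,"linear": [0,0,0],"delta_rot": [0,0,0]}

```text
t: 1.35
ee_pos: [0.523, 0.1496, 0.232]
orientation: [-0.001, 0.689, 0.725, -0.0]
ft_force: [-0.0, 0.7, 0.1]
opening: 0.6
```

```bash
python3 -c "
from h import *
goal([.5312,.1386,.168],93)
im=snap('scene'); crop(im,250,130,140,140,5,'g1.png'); print(proj('scene',[[.5312,.1386,.1]]),proj('top',[[.5312,.1386,.1]]))"
```

```text
lin [-0.0115  0.0077  0.0639] rot [-0.0017 -0.0005 -0.001 ]
t 1.35 p [0.523  0.1496 0.232 ] phi 92.94 tilt [-0.0017  0.0004] F [-0.02  0.72  0.05] M [ 0.004 -0.009  0.056] op 0.6 j [ 1.190e-01  2.110e-01  1.690e+00  1.000e-03  1.242e+00 -1.503e+00]
[[306.68214155 203.73970483]] [[213.73690153 211.28689427]]
```

View pics/g1.png

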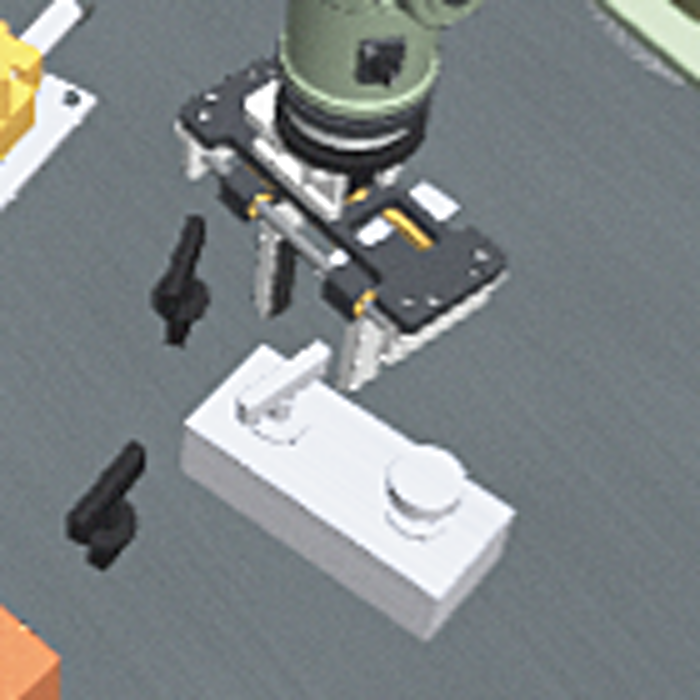

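The scene crop shows the open gripper above and a little short of the bar handle (about 307,206). I centre over it, then descend.

Request:
drive_tool:
  moves:
    - {"fingers": 0.6,"linear": [-0.0115,0.008,0.01],"delta_rot": [0,0,0]}
    - {"fingers": 0.6,"linear": [-0.0115,0.008,0.02],"delta_rot": [0,0,0]}
    - {"fingers": 0.6,"linear": [-0.0115,0.008,0.045],"delta_rot": [0,0,0]}
    - {"fingers": 0.6,"linear": [-0.0115,0.008,0.064],"delta_rot": [0,0,0]}
    - {"fingers": 0.6,"linear": [-0.0115,0.008,0.064],"delta_rot": [0,0,0]}
    - {"fingers": 0.6,"linear": [-0.0115,0.008,0.064],"delta_rot": [0,0,0]}

```text
t: 2.15
ee_pos: [0.5323, 0.1389, 0.1688]
orientation: [0.0, 0.688, 0.725, 0.0]
ft_force: [-0.6, 0.3, 0.9]
opening: 0.598
```

```bash
python3 -c "
from h import *
goal([.5312,.1386,.168],93)
im=snap('scene'); crop(im,250,130,140,140,5,'g2.png')
im=snap('top'); crop(im,165,160,100,100,5,'g2t.png')"
```

```text
lin [-0.0002 -0.0011  0.0008] rot [ 0.0004 -0.0001  0.0003]
t 2.15 p [0.5323 0.1389 0.1688] phi 93.02 tilt [0.0004 0.0001] F [-0.57  0.27  0.85] M [ 0.041  0.005 -0.02 ] op 0.598 j [ 0.098  0.302  1.722  0.     1.117 -1.526]
```

View pics/g2.png

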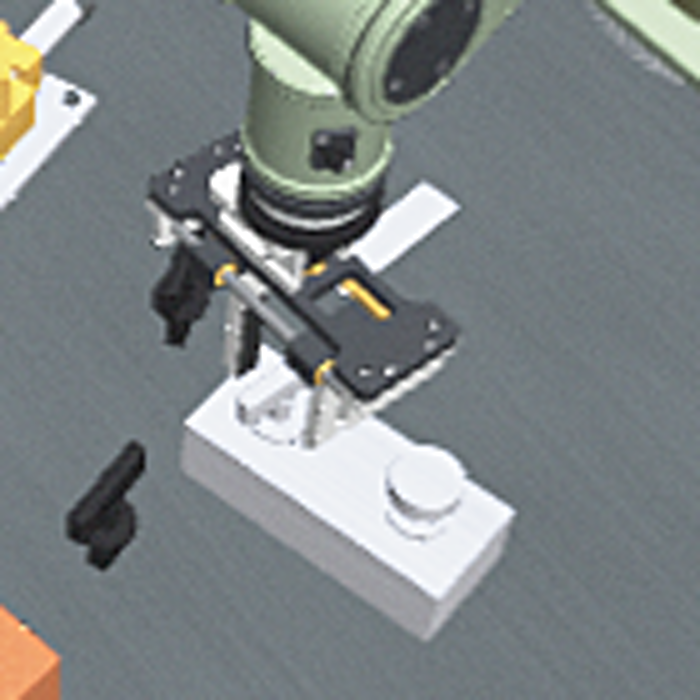

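The fingers straddle the bar, so I close.

Request:
drive_tool:
  moves:
    - {"fingers": 0.3,"linear": [0,0,0.001],"delta_rot": [0,0,0]}
    - {"fingers": 0.0,"linear": [0,0,0.001],"delta_rot": [0,0,0]}
    - {"fingers": 0.0,"linear": [0,0,0.001],"delta_rot": [0,0,0]}
    - {"fingers": 0.0,"linear": [0,0,0.001],"delta_rot": [0,0,0]}
    - {"fingers": 0.0,"linear": [0,0,0.001],"delta_rot": [0,0,0]}
    - {"fingers": 0.0,"linear": [0,0,0.001],"delta_rot": [0,0,0]}
  force: 35

```text
t: 3.0
ee_pos: [0.5322, 0.1384, 0.1676]
orientation: [0.0, 0.688, 0.725, -0.0]
ft_force: [0.8, 0.3, 1.0]
opening: 0.133
```

```bash
python3 -c "
from h import *
st()"
```

```text
t 3.0 p [0.5322 0.1384 0.1676] phi 92.99 tilt [ 0.     -0.0004] F [0.76 0.28 0.96] M [-0.179  0.005 -0.028] op 0.133 j [ 0.097  0.304  1.723 -0.     1.114 -1.526]
```

Request:
drive_tool:
  moves:
    - {"fingers": 0.0,"linear": [0,0,-0.015],"delta_rot": [0,0,0]}
    - {"fingers": 0.0,"linear": [0,0,-0.04],"delta_rot": [0,0,0]}
    - {"fingers": 0.0,"linear": [0,0,-0.07],"delta_rot": [0,0,0]}
    - {"fingers": 0.0,"linear": [0,0,-0.1],"delta_rot": [0,0,0]}
    - {"fingers": 0.0,"linear": [0,0,-0.115],"delta_rot": [0,0,0]}
    - {"fingers": 0.0,"linear": [0,0,-0.115],"delta_rot": [0,0,0]}
    - {"fingers": 0.0,"linear": [0,0,-0.115],"delta_rot": [0,0,0]}

```text
t: 3.88
ee_pos: [0.5314, 0.1385, 0.2812]
orientation: [-0.001, 0.688, 0.725, -0.001]
ft_force: [-0.5, -0.1, -3.1]
opening: 0.133
```

```bash
python3 -c "
from h import *
goal([.538,-.184,.28],60)
im=snap('scene'); crop(im,250,70,140,140,5,'l1.png')
im=snap('top'); crop(im,165,160,100,100,5,'l1t.png')"
```

```text
lin [-0.3224 -0.0102  0.0012] rot [-0.0025  0.0008  0.5759]
t 3.88 p [0.5314 0.1385 0.2812] phi 92.99 tilt [-0.0026 -0.0002] F [-0.49 -0.07 -3.08] M [0.088 0.023 0.064] op 0.133 j [ 0.097  0.172  1.628  0.     1.344 -1.526]
```

View pics/l1.png

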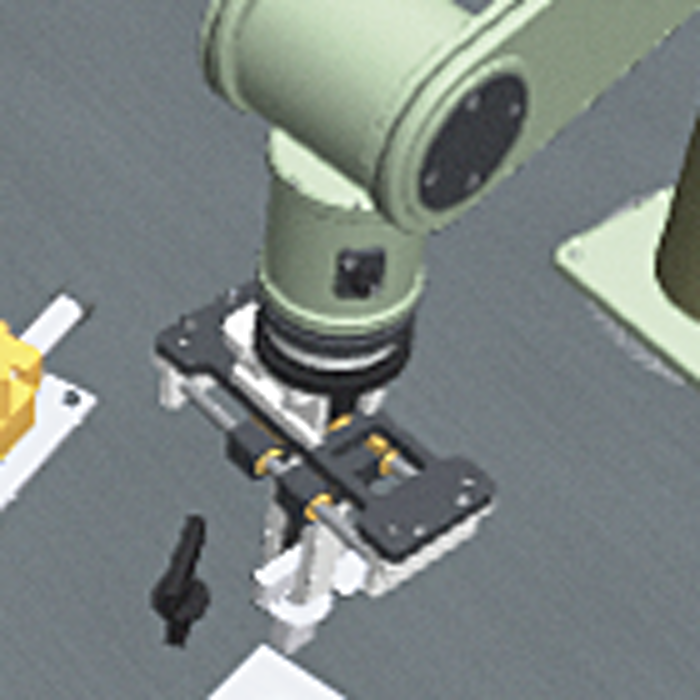

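The key is lifted and held: collar at (310,192) in the scene view, tip at (308,199). I carry it to the valve.

Request:
drive_tool:
  moves:
    - {"fingers": 0.0,"linear": [-0.03,0,0],"delta_rot": [0,0,0.1]}
    - {"fingers": 0.0,"linear": [-0.08,-0.005,0],"delta_rot": [0,0,0.2]}
    - {"fingers": 0.0,"linear": [-0.14,-0.005,0],"delta_rot": [0,0,0.3]}
    - {"fingers": 0.0,"linear": [-0.2,-0.005,0],"delta_rot": [0,0,0.4]}
    - {"fingers": 0.0,"linear": [-0.25,-0.01,0],"delta_rot": [0,0,0.5]}
    - {"fingers": 0.0,"linear": [-0.3,-0.01,0],"delta_rot": [0,0,0.576]}
    - {"fingers": 0.0,"linear": [-0.3225,-0.01,0],"delta_rot": [0,0,0.576]}
    - {"fingers": 0.0,"linear": [-0.3225,-0.01,0],"delta_rot": [0,0,0.576]}

```text
t: 4.97
ee_pos: [0.5387, -0.1849, 0.2816]
orientation: [-0.001, 0.866, 0.499, -0.0]
ft_force: [0.0, 0.6, -1.4]
opening: 0.132
```

Request:
drive_tool:
  moves:
    - {"fingers": 0.0,"linear": [0,0,0],"delta_rot": [0,0,0]}
    - {"fingers": 0.0,"linear": [0,0,0],"delta_rot": [0,0,0]}

```text
t: 5.22
ee_pos: [0.539, -0.1824, 0.2824]
orientation: [-0.0, 0.865, 0.501, 0.0]
ft_force: [-0.6, 0.3, -2.8]
opening: 0.133
```

```bash
python3 -c "
from h import *
goal([.538,-.184,.25],60)
s=robot.read_state();p=s['ee_pos']
im=snap('scene','p1.png'); crop(im,200,70,100,100,7,'p1s.png')
z=p[2]-.1496
print('tip px',proj('scene',[[p[0],p[1],z]]),'collar under',proj('scene',[[p[0],p[1],z+.034]]),'mouth',proj('scene',[[.538,-.184,.09]]))
im=snap('top'); crop(im,260,160,100,100,7,'p1t.png')"
```

```text
lin [-0.002  -0.0001  0.0324] rot [-0.0007 -0.0004  0.0021]
t 5.22 p [ 0.539  -0.1824  0.2824] phi 60.12 tilt [-0.0004  0.0007] F [-0.65  0.26 -2.83] M [-0.024 -0.017 -0.024] op 0.133 j [-0.478  0.211  1.579  0.     1.352 -1.528]
tip px [[243.18358958 130.69802066]] collar under [[242.71935654 122.81581891]] mouth [[243.73767731 139.72272284]]
```

View pics/p1s.png

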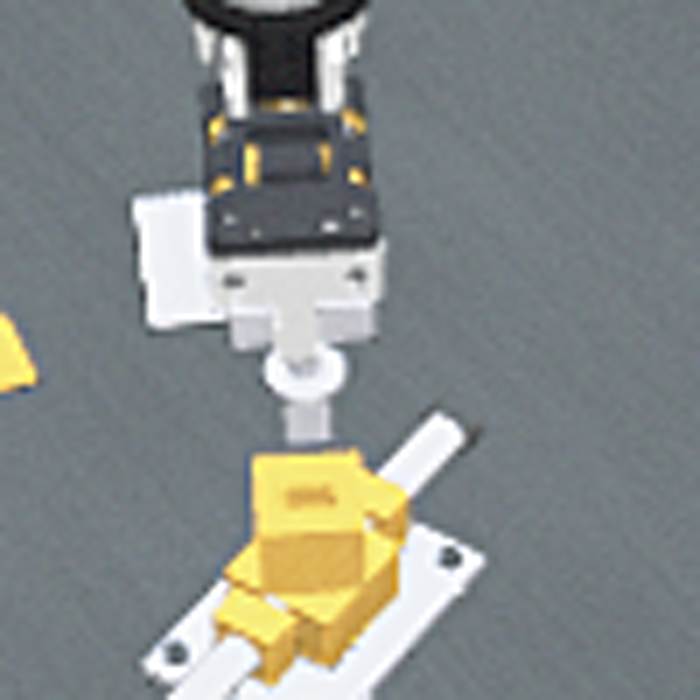

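View pics/p1t.png

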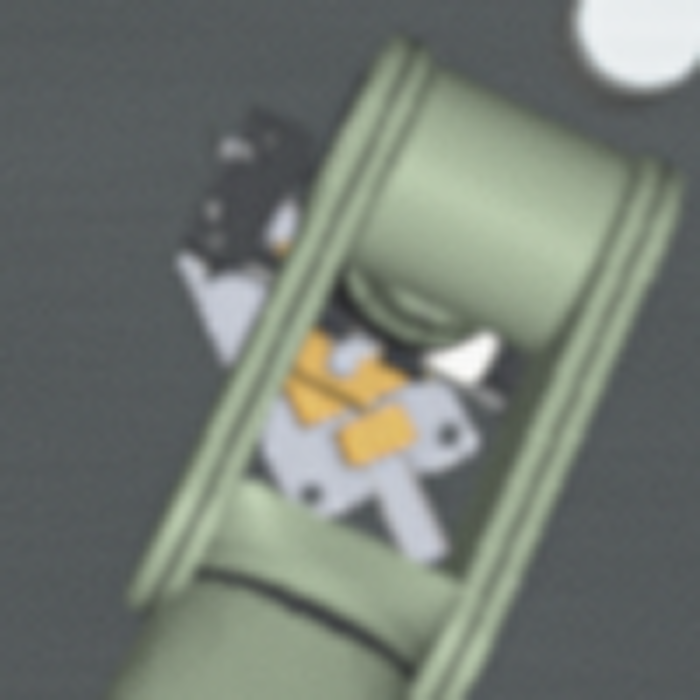

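The scene crop shows the tip at about (243.3,132.1), over the slot at (244,140.4), with the flat parallel to the slot's long side. This agrees with the prediction. I lower it to just above the mouth.

Request:
drive_tool:
  moves:
    - {"fingers": 0.0,"linear": [-0.002,0,0.005],"delta_rot": [0,0,0.005]}
    - {"fingers": 0.0,"linear": [-0.002,0,0.015],"delta_rot": [0,0,0.005]}
    - {"fingers": 0.0,"linear": [-0.002,0,0.025],"delta_rot": [0,0,0.005]}
    - {"fingers": 0.0,"linear": [-0.002,0,0.033],"delta_rot": [0,0,0.005]}
    - {"fingers": 0.0,"linear": [-0.002,0,0.036],"delta_rot": [0,0,0.005]}
    - {"fingers": 0.0,"linear": [-0.002,0,0.036],"delta_rot": [0,0,0.005]}
    - {"fingers": 0.0,"linear": [-0.002,0,0.036],"delta_rot": [0,0,0.005]}

```text
t: 6.2
ee_pos: [0.5383, -0.1859, 0.247]
orientation: [0.0, 0.867, 0.498, 0.0]
ft_force: [-0.8, 0.1, -2.3]
opening: 0.131
```

```bash
python3 -c "
from h import *
goal([.538,-.184,.2396],60)
im=snap('scene','p2.png'); crop(im,215,100,60,60,10,'p2s.png')
s=robot.read_state();p=s['ee_pos'];print(proj('scene',[[p[0],p[1],p[2]-.1496]]))"
```

```text
lin [ 0.0015 -0.0012  0.0074] rot [ 0.0008 -0.0001 -0.0053]
t 6.2 p [ 0.5383 -0.1859  0.247 ] phi 59.7 tilt [ 0.0007 -0.0004] F [-0.77  0.1  -2.31] M [-0.018 -0.045  0.004] op 0.131 j [-0.485  0.245  1.614  0.     1.281 -1.526]
[[243.25618062 137.79842252]]
```

View pics/p2s.png

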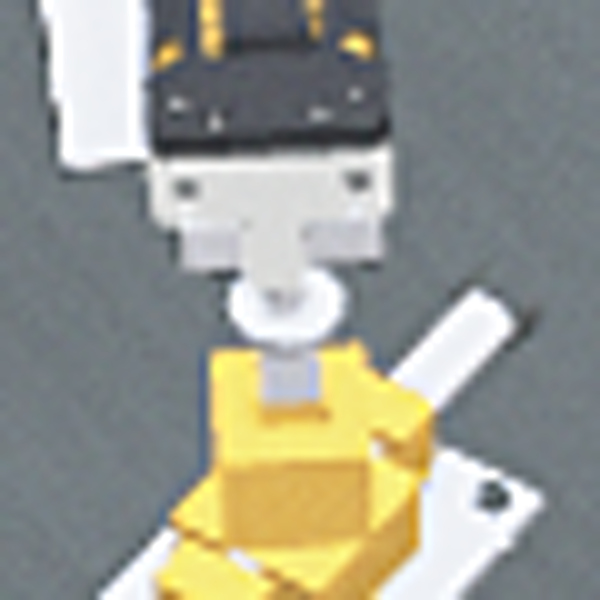

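The crop shows the shank (centre about 244,139) just above the slot (centre about 244.5,141), around 1.2 mm off along the slot. I correct and approach.

Request:
drive_tool:
  moves:
    - {"fingers": 0.0,"linear": [0.0005,-0.0014,0.002],"delta_rot": [0,0,0]}
    - {"fingers": 0.0,"linear": [0.0005,-0.0014,0.003],"delta_rot": [0,0,0]}
    - {"fingers": 0.0,"linear": [0.0005,-0.0014,0.004],"delta_rot": [0,0,0]}
    - {"fingers": 0.0,"linear": [0.0005,-0.0014,0.004],"delta_rot": [0,0,0]}

```text
t: 6.75
ee_pos: [0.537, -0.1846, 0.2424]
orientation: [-0.0, 0.867, 0.498, -0.0]
ft_force: [-0.9, 0.0, -1.6]
opening: 0.134
```

```bash
python3 -c "
from h import *
goal([.5374,-.1847,.2396],60)"
```

```text
lin [0.0001 0.0004 0.0028] rot [-0.0002  0.     -0.0052]
t 6.75 p [ 0.537  -0.1846  0.2424] phi 59.7 tilt [-0.0002  0.0001] F [-0.88  0.01 -1.65] M [-0.015  0.013  0.018] op 0.134 j [-0.483  0.247  1.622  0.     1.273 -1.525]
```

Now slow steps down, watching the force.

Request:
drive_tool:
  moves:
    - {"fingers": 0.0,"linear": [0,0,0.001],"delta_rot": [0,0,0]}
    - {"fingers": 0.0,"linear": [0,0,0.002],"delta_rot": [0,0,0]}
    - {"fingers": 0.0,"linear": [0,0,0.003],"delta_rot": [0,0,0]}
    - {"fingers": 0.0,"linear": [0,0,0.003],"delta_rot": [0,0,0]}

```text
t: 7.25
ee_pos: [0.5371, -0.1847, 0.2396]
orientation: [0.0, 0.867, 0.498, 0.0]
ft_force: [0.0, 1.1, -1.5]
opening: 0.131
```

Request:
drive_tool:
  moves:
    - {"fingers": 0.0,"linear": [0,0,0.0005],"delta_rot": [0,0,0]}
    - {"fingers": 0.0,"linear": [0,0,0.001],"delta_rot": [0,0,0]}
    - {"fingers": 0.0,"linear": [0,0,0.0015],"delta_rot": [0,0,0]}

```text
t: 7.62
ee_pos: [0.5377, -0.1851, 0.2391]
orientation: [0.001, 0.867, 0.498, 0.001]
ft_force: [1.2, -0.5, 2.8]
opening: 0.13
```

```bash
python3 -c "
from h import *
st()"
```

```text
t 7.62 p [ 0.5377 -0.1851  0.2391] phi 59.7 tilt [ 0.002  -0.0013] F [ 1.24 -0.54  2.85] M [-0.085 -0.028 -0.003] op 0.13 j [-0.484  0.251  1.624 -0.     1.264 -1.525]
```

Request:
drive_tool:
  moves:
    - {"fingers": 0.0,"linear": [0,0.001,0],"delta_rot": [0,0,0]}
    - {"fingers": 0.0,"linear": [0,0.001,0.0005],"delta_rot": [0,0,0]}
    - {"fingers": 0.0,"linear": [0,0.001,0.001],"delta_rot": [0,0,0]}

```text
t: 8.0
ee_pos: [0.5389, -0.1858, 0.2385]
orientation: [0.002, 0.867, 0.498, 0.001]
ft_force: [0.5, -1.2, 7.7]
opening: 0.135
```

```bash
python3 -c "
from h import *
st()"
```

```text
t 8.0 p [ 0.5389 -0.1858  0.2385] phi 59.7 tilt [ 0.003  -0.0019] F [ 0.47 -1.22  7.74] M [-0.191  0.015 -0.063] op 0.135 j [-0.484  0.254  1.622 -0.     1.262 -1.526]
```

Request:
drive_tool:
  moves:
    - {"fingers": 0.0,"linear": [0,0.0005,0],"delta_rot": [0,0,0]}
    - {"fingers": 0.0,"linear": [0,0.001,0],"delta_rot": [0,0,0]}
    - {"fingers": 0.0,"linear": [0,0.001,0],"delta_rot": [0,0,0]}

```text
t: 8.38
ee_pos: [0.5396, -0.1862, 0.2384]
orientation: [0.001, 0.867, 0.498, 0.001]
ft_force: [-0.4, -0.5, 6.1]
opening: 0.131
```

```bash
cat >> h.py <<'E'
def ct(w=2.6):
    s=robot.read_state();st(s);q=np.array(s['orientation']);R=Ro.from_quat(q[[1,2,3,0]])
    F=s['ft_force']+[0,0,w];f=R.inv().apply(F);m=R.inv().apply(s['moment'])
    # m = r x f, r=(x,y,.15)
    fx,fy,fz=f
    y=(m[0]+.15*fy)/fz;x=(.15*fx-m[1])/fz
    print('tool f',f.round(2),'m',m.round(3),'contact mm x %.1f y %.1f'%(x*1e3,y*1e3),'p xy tool rel (.538,-.185):',R.inv().apply(s['ee_pos']-[.538,-.185,.2396]).round(4))
E
python3 -c "
from h import *
ct()"
```

```text
t 8.38 p [ 0.5396 -0.1862  0.2384] phi 59.7 tilt [ 0.0025 -0.0016] F [-0.36 -0.5   6.06] M [-0.125  0.061 -0.017] op 0.131 j [-0.484  0.256  1.62  -0.     1.263 -1.526]
tool f [-0.61 -0.03 -8.66] m [-0.01  -0.139  0.016] contact mm x -5.4 y 1.7 p xy tool rel (.538,-.185): [-0.0002  0.002   0.0012]
```

Request:
drive_tool:
  moves:
    - {"fingers": 0.0,"linear": [0.0005,0,0],"delta_rot": [0,0,0]}
    - {"fingers": 0.0,"linear": [0.001,0,0],"delta_rot": [0,0,0]}
    - {"fingers": 0.0,"linear": [0.001,0,0],"delta_rot": [0,0,0]}

```text
t: 8.75
ee_pos: [0.5399, -0.1857, 0.2384]
orientation: [0.002, 0.867, 0.498, 0.0]
ft_force: [-0.7, -1.6, 6.7]
opening: 0.13
```

```bash
python3 -c "
from h import *
ct()"
```

```text
t 8.75 p [ 0.5399 -0.1857  0.2384] phi 59.71 tilt [ 0.0019 -0.0025] F [-0.67 -1.61  6.73] M [-0.389  0.209  0.043] op 0.13 j [-4.820e-01  2.570e-01  1.619e+00 -1.000e-03  1.263e+00 -1.524e+00]
tool f [-1.74  0.26 -9.32] m [-0.015 -0.441 -0.044] contact mm x -19.3 y -2.6 p xy tool rel (.538,-.185): [0.0004 0.0019 0.0012]
```

Request:
drive_tool:
  moves:
    - {"fingers": 0.0,"linear": [0.0005,0,0],"delta_rot": [0,0,0]}
    - {"fingers": 0.0,"linear": [0.001,0,0],"delta_rot": [0,0,0]}
    - {"fingers": 0.0,"linear": [0.001,0,0],"delta_rot": [0,0,0]}

```text
t: 9.12
ee_pos: [0.5401, -0.1853, 0.2384]
orientation: [0.002, 0.867, 0.498, -0.0]
ft_force: [-2.5, -3.6, 7.3]
opening: 0.128
```

```bash
python3 -c "
from h import *
ct()"
```

```text
t 9.12 p [ 0.5401 -0.1853  0.2384] phi 59.71 tilt [ 0.0011 -0.0035] F [-2.52 -3.6   7.3 ] M [-0.615  0.418  0.03 ] op 0.128 j [-0.481  0.257  1.619 -0.003  1.263 -1.522]
tool f [-4.41 -0.34 -9.89] m [ 0.05  -0.742 -0.032] contact mm x -8.2 y -0.0 p xy tool rel (.538,-.185): [0.0008 0.0019 0.0012]
```

Request:
drive_tool:
  moves:
    - {"fingers": 0.0,"linear": [-0.001,0,-0.002],"delta_rot": [0,0,0]}
    - {"fingers": 0.0,"linear": [-0.001,0,-0.0035],"delta_rot": [0,0,0]}
    - {"fingers": 0.0,"linear": [-0.001,0,-0.0035],"delta_rot": [0,0,0]}
    - {"fingers": 0.0,"linear": [-0.001,0,-0.0035],"delta_rot": [0,0,0]}

```text
t: 9.62
ee_pos: [0.5387, -0.1844, 0.2396]
orientation: [-0.001, 0.867, 0.498, -0.0]
ft_force: [-0.4, -0.0, -0.7]
opening: 0.129
```

```bash
python3 -c "
from h import *
ct()
im=snap('scene','p3.png'); crop(im,225,120,40,40,15,'p3s.png')"
```

```text
t 9.62 p [ 0.5387 -0.1844  0.2396] phi 59.7 tilt [-0.0018  0.0013] F [-0.36 -0.02 -0.68] M [-0.075  0.04  -0.01 ] op 0.129 j [-0.482  0.255  1.619  0.     1.27  -1.524]
tool f [-0.2  -0.3  -1.92] m [-0.003 -0.085  0.011] contact mm x -28.5 y 24.8 p xy tool rel (.538,-.185): [ 0.0009  0.0003 -0.    ]
```

View pics/p3s.png

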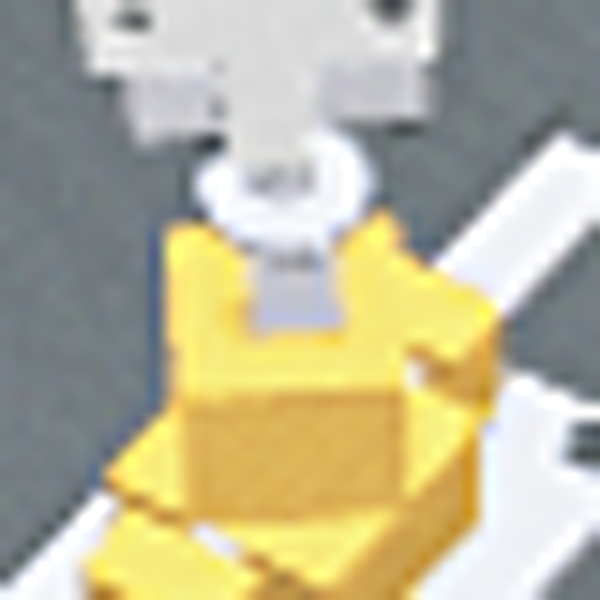

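```bash
python3 - <<'E'
from h import *
for n,f,(x0,y0,w,h) in(('scene','scene0.png',(238,135,12,10)),('scene','p1.png',(238,136,12,9)),('top','top0.png',(302,200,14,13))):
    im=cv2.imread('pics/'+f).astype(float); g=im[y0:y0+h,x0:x0+w].mean(2); print(f);print(g.round().astype(int))
    bg=np.median(g[g>np.percentile(g,50)]); W=np.clip(bg-g-8,0,None)
    yy,xx=np.mgrid[y0:y0+h,x0:x0+w]; P=onplane(n,np.c_[xx.ravel(),yy.ravel()],.09)[:,:2]; wt=W.ravel()/W.sum()
    m=wt@P; C=(P-m).T@((P-m)*wt[:,None]); e,v=np.linalg.eigh(C); print(m,np.sqrt(e)*1e3,np.degrees(np.arctan2(v[1,1],v[0,1])))
E
python3 -c "
import cv2
s=cv2.imread('pics/p1.png')[132:150,230:258]
cv2.imwrite('pics/z.png',cv2.resize(s,None,fx=25,fy=25,interpolation=cv2.INTER_NEAREST))"
```

```text
scene0.png
[[201 202 200 207 209 208 208 206 205 206 207 207]
 [202 201 201 202 204 201 201 200 200 200 202 201]
 [201 199 198 202 202 201 199 199 200 198 201 199]
 [200 200 198 200 199 202 200 204 199 202 200 198]
 [200 199 202 188 187 184 184 184 170 190 199 199]
 [200 192 189 161 155 155 154 153 154 180 200 199]
 [201 195 186 165 158 160 159 159 157 148 193 201]
 [201 202 194 180 178 185 189 188 189 187 199 201]
 [201 202 201 202 205 203 203 201 202 201 202 200]
 [202 200 200 202 203 202 201 202 201 202 203 200]]
[ 0.53946606 -0.18084007] [3.61882799 6.53248148] 147.17555030665787
p1.png
[[202 202 204 203 201 202 201 201 201 200 201 201]
 [199 201 200 201 201 201 200 200 198 199 200 201]
 [199 200 202 201 202 203 203 201 202 200 202 199]
 [201 197 202 189 186 181 184 186 172 187 201 198]
 [201 197 185 163 156 158 154 156 155 180 199 201]
 [200 196 190 164 160 159 158 162 160 148 193 200]
 [199 202 195 178 175 188 187 187 190 186 200 200]
 [202 201 201 205 206 203 202 204 200 202 202 201]
 [201 201 202 202 204 201 202 201 201 200 203 201]]
[ 0.53947393 -0.18085477] [3.67606442 6.54
[... 171 characters left out ...]
 172 174 173 173 173 173 173 173 182 197]
 [166 160 164 172 174 173 171 170 171 173 173 173 179 189]
 [161 162 169 174 175 171 163 158 161 168 171 174 174 177]
 [159 165 172 174 174 168 157 138 134 147 162 171 172 172]
 [162 169 171 174 173 167 161 146 132 132 149 167 172 171]
 [166 170 174 172 170 170 170 165 154 140 153 168 173 172]
 [170 173 173 172 168 170 173 172 163 155 164 172 174 174]
 [173 172 173 170 168 169 172 169 163 161 170 172 174 173]
 [174 175 172 170 169 170 169 164 159 164 172 173 173 174]
 [169 172 173 172 172 171 168 163 162 169 172 172 172 173]
 [148 162 171 172 174 173 171 170 168 171 172 172 172 174]]
[ 0.54220439 -0.183835  ] [7.3296175  9.98778651] 96.70289257441533
```

View pics/z.png

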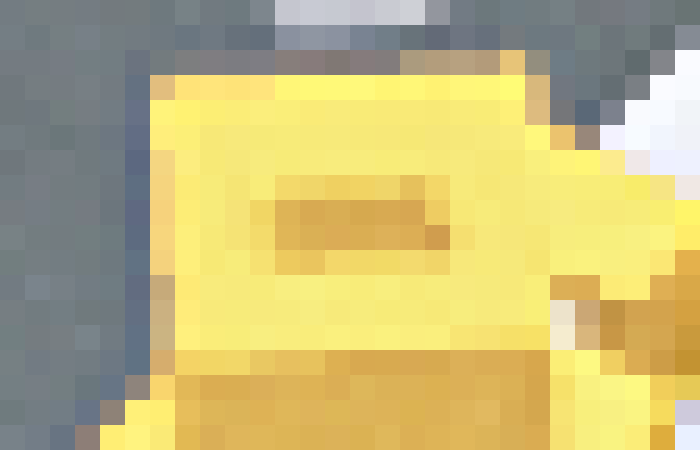

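The slot measures about -32° in world (scene pixels 241 to 247, row 140.5) and its centre agrees with the key's pose. I turn 2° clockwise and press again lightly.

Request:
drive_tool:
  moves:
    - {"fingers": 0.0,"linear": [0,0,0],"delta_rot": [0,0,0.03]}
    - {"fingers": 0.0,"linear": [0,-0.0005,0.001],"delta_rot": [0,0,0.03]}
    - {"fingers": 0.0,"linear": [0,-0.001,0.002],"delta_rot": [0,0,0.03]}
    - {"fingers": 0.0,"linear": [0,-0.001,0.002],"delta_rot": [0,0,0.03]}

```text
t: 10.18
ee_pos: [0.5389, -0.1843, 0.2394]
orientation: [0.001, 0.875, 0.485, 0.001]
ft_force: [0.8, 0.1, 2.7]
opening: 0.128
```

```bash
python3 -c "
from h import *
ct()"
```

```text
t 10.18 p [ 0.5389 -0.1843  0.2394] phi 57.99 tilt [ 0.0016 -0.0005] F [0.79 0.14 2.74] M [ 0.063  0.041 -0.053] op 0.128 j [-0.482  0.253  1.621  0.     1.266 -1.494]
tool f [ 0.54  0.6  -5.34] m [0.068 0.032 0.053] contact mm x -9.3 y -29.7 p xy tool rel (.538,-.185): [0.001  0.0004 0.0002]
```

```bash
python3 - <<'E'
from h import *
im=snap('scene','p4.png')
print(im[134:146,236:254].mean(2).round().astype(int))
print('blue');print(im[134:146,236:254,2])
p=robot.read_state()['ee_pos']
R=Ro.from_quat(np.array(robot.read_state()['orientation'])[[1,2,3,0]])
for q in((0,0),(6,10),(6,-10),(-6,10),(-6,-10)): print(q,proj('scene',[p+R.apply([q[0]/1e3,q[1]/1e3,.1496])])[0].round(2))
print('1mm tool x',(proj('scene',[p+R.apply([.001,0,.1496])])-proj('scene',[p+R.apply([0,0,.1496])])).round(3),(proj('scene',[p+R.apply([0,.001,.1496])])-proj('scene',[p+R.apply([0,0,.1496])])).round(3))
E
```

```text
[[120 119 135 247 249 246 245 246 245 245 246 248 246 183 176 138 123 118]
 [181 201 163 173 234 246 247 245 246 247 251 193 194 201 208 176 120 119]
 [206 207 204 193 180 160 195 211 216 185 238 180 193 202 204 176 119 111]
 [203 201 201 198 208 200 173 172 182 152 188 207 200 199 201 209 184 133]
 [195 204 202 199 204 212 201 199 201 200 197 209 199 200 201 202 207 206]
 [192 204 200 195 198 213 199 197 199 198 199 207 201 199 199 201 204 204]
 [192 205 201 196 181 207 201 198 197 196 199 201 200 201 199 203 201 200]
 [193 203 202 194 185 208 204 197 200 201 201 167 193 199 200 200 203 204]
 [193 203 202 200 191 186 190 204 207 207 199 186 198 202 200 198 204 205]
 [165 204 201 201 200 201 203 202 201 200 201 201 200 200 200 201 162 155]
 [172 206 201 202 201 201 200 202 200 201 201 201 203 202 202 203 222 157]
 [169 206 206 204 203 203 202 206 205 205 204 204 197 195 195 194 231 171]]
blue
[[125 117 144 255 255 250 249 250 249 248 250 255 255 168 112 127 133 126]
 [125 119  89 173 250 255 252 250 251 252 255 210 129 110 119 126 126 129]
 [122 121 116 107 137 162 205 218 222 191 24
[... 174 characters left out ...]
3 117]
 [123 123 118 111 103 204 209 202 203 205 216 156 120 118 120 123 126 126]
 [122 122 122 114  85 206 215 206 205 204 215 151 118 121 119 126 122 118]
 [123 119 124 111  94 209 219 206 209 212 218 135 110 119 122 121 125 126]
 [124 118 123 120 103 113 140 154 158 158 137 101 116 123 120 118 122 125]
 [123 122 122 123 119 120 120 118 117 115 117 119 120 120 121 118  89  79]
 [132 125 119 124 122 122 119 123 119 121 121 122 125 125 120 120 203 112]
 [126 125 127 126 123 124 121 128 125 125 125 125 114 111 112 108 209 119]]
(0, 0) [243.37 139.82]
(6, 10) [240.31 141.25]
(6, -10) [246.48 141.07]
(-6, 10) [240.28 138.58]
(-6, -10) [246.42 138.4 ]
1mm tool x [[0.004 0.223]] [[-0.307  0.009]]
```

The scene pixels suggest that the shank's front edge (row 141.9) lies about 2.5 mm past the slot centreline towards the camera (+tool x), which fits the resistance I felt to +x. I shift -x and try again.

Request:
drive_tool:
  moves:
    - {"fingers": 0.0,"linear": [-0.001,0,-0.001],"delta_rot": [0,0,0]}
    - {"fingers": 0.0,"linear": [-0.0025,0,-0.001],"delta_rot": [0,0,0]}
    - {"fingers": 0.0,"linear": [-0.0025,0,0],"delta_rot": [0,0,0]}
    - {"fingers": 0.0,"linear": [-0.0025,0,0.0005],"delta_rot": [0,0,0]}
    - {"fingers": 0.0,"linear": [-0.0025,0,0.0005],"delta_rot": [0,0,0]}

```text
t: 10.85
ee_pos: [0.5368, -0.1863, 0.2376]
orientation: [-0.0, 0.875, 0.485, -0.0]
ft_force: [0.3, 0.0, -2.3]
opening: 0.129
```

```bash
python3 -c "
from h import *
ct()"
```

```text
t 10.85 p [ 0.5368 -0.1863  0.2376] phi 57.98 tilt [-0.0009  0.0004] F [ 0.34  0.04 -2.27] M [-0.039  0.045 -0.004] op 0.129 j [-0.486  0.254  1.625 -0.     1.264 -1.498]
tool f [ 0.22  0.27 -0.33] m [ 0.017 -0.057  0.004] contact mm x -270.7 y -172.7 p xy tool rel (.538,-.185): [-0.0017 -0.0003  0.002 ]
```

It is free at 2 mm below the mouth, so it is entering. I continue gently.

Request:
drive_tool:
  moves:
    - {"fingers": 0.0,"linear": [0,0,0.0007],"delta_rot": [0,0,0]}
    - {"fingers": 0.0,"linear": [0,0,0.0015],"delta_rot": [0,0,0]}
    - {"fingers": 0.0,"linear": [0,0,0.002],"delta_rot": [0,0,0]}
    - {"fingers": 0.0,"linear": [0,0,0.002],"delta_rot": [0,0,0]}

```text
t: 11.35
ee_pos: [0.5371, -0.1864, 0.236]
orientation: [-0.0, 0.875, 0.485, -0.0]
ft_force: [-0.6, 0.7, -1.8]
opening: 0.131
```

```bash
python3 -c "
from h import *
ct()"
```

```text
t 11.35 p [ 0.5371 -0.1864  0.236 ] phi 57.98 tilt [-0.  0.] F [-0.62  0.75 -1.82] M [0.004 0.014 0.011] op 0.131 j [-0.486  0.256  1.626  0.     1.26  -1.498]
tool f [ 0.31 -0.92 -0.78] m [ 0.014 -0.004 -0.011] contact mm x -63.9 y 157.4 p xy tool rel (.538,-.185): [-0.0016 -0.0001  0.0036]
```

Request:
drive_tool:
  moves:
    - {"fingers": 0.0,"linear": [0,0,0.001],"delta_rot": [0,0,0]}
    - {"fingers": 0.0,"linear": [0,0,0.002],"delta_rot": [0,0,0]}
    - {"fingers": 0.0,"linear": [0,0,0.002],"delta_rot": [0,0,0]}

```text
t: 11.72
ee_pos: [0.537, -0.1864, 0.2339]
orientation: [-0.0, 0.875, 0.485, -0.0]
ft_force: [0.8, -0.4, -2.4]
opening: 0.13
```

```bash
python3 -c "
from h import *
ct()"
```

```text
t 11.72 p [ 0.537  -0.1864  0.2339] phi 57.98 tilt [-0.0002  0.0001] F [ 0.79 -0.41 -2.41] M [-0.015 -0.073 -0.007] op 0.13 j [-0.486  0.258  1.628 -0.     1.256 -1.498]
tool f [ 0.08  0.89 -0.19] m [-0.07   0.026  0.007] contact mm x 75.8 y -332.0 p xy tool rel (.538,-.185): [-0.0017 -0.0001  0.0057]
```

Request:
drive_tool:
  moves:
    - {"fingers": 0.0,"linear": [0,0,0.001],"delta_rot": [0,0,0]}
    - {"fingers": 0.0,"linear": [0,0,0.0025],"delta_rot": [0,0,0]}
    - {"fingers": 0.0,"linear": [0,0,0.004],"delta_rot": [0,0,0]}
    - {"fingers": 0.0,"linear": [0,0,0.0055],"delta_rot": [0,0,0]}
    - {"fingers": 0.0,"linear": [0,0,0.006],"delta_rot": [0,0,0]}

```text
t: 12.35
ee_pos: [0.5371, -0.1864, 0.2279]
orientation: [-0.0, 0.875, 0.485, -0.0]
ft_force: [-0.8, 0.2, -2.0]
opening: 0.131
```

```bash
python3 -c "
from h import *
ct()"
```

```text
t 12.35 p [ 0.5371 -0.1864  0.2279] phi 57.98 tilt [-0.0002  0.0001] F [-0.82  0.16 -1.97] M [-0.013 -0.009  0.048] op 0.131 j [-0.486  0.264  1.633 -0.     1.244 -1.498]
tool f [-0.3  -0.78 -0.63] m [-0.015 -0.006 -0.048] contact mm x 62.0 y 211.1 p xy tool rel (.538,-.185): [-0.0017 -0.0001  0.0117]
```

Request:
drive_tool:
  moves:
    - {"fingers": 0.0,"linear": [0,0,0.0015],"delta_rot": [0,0,0]}
    - {"fingers": 0.0,"linear": [0,0,0.003],"delta_rot": [0,0,0]}
    - {"fingers": 0.0,"linear": [0,0,0.005],"delta_rot": [0,0,0]}
    - {"fingers": 0.0,"linear": [0,0,0.007],"delta_rot": [0,0,0]}
    - {"fingers": 0.0,"linear": [0,0,0.009],"delta_rot": [0,0,0]}
    - {"fingers": 0.0,"linear": [0,0,0.01],"delta_rot": [0,0,0]}

```text
t: 13.1
ee_pos: [0.5371, -0.1864, 0.2178]
orientation: [-0.0, 0.875, 0.485, -0.0]
ft_force: [0.0, -0.2, -2.7]
opening: 0.13
```

Request:
drive_tool:
  moves:
    - {"fingers": 0.0,"linear": [0,0,0.0015],"delta_rot": [0,0,0]}
    - {"fingers": 0.0,"linear": [0,0,0.003],"delta_rot": [0,0,0]}
    - {"fingers": 0.0,"linear": [0,0,0.0045],"delta_rot": [0,0,0]}
    - {"fingers": 0.0,"linear": [0,0,0.006],"delta_rot": [0,0,0]}
    - {"fingers": 0.0,"linear": [0,0,0.0075],"delta_rot": [0,0,0]}
    - {"fingers": 0.0,"linear": [0,0,0.009],"delta_rot": [0,0,0]}

```text
t: 13.85
ee_pos: [0.5371, -0.1864, 0.2089]
orientation: [0.0, 0.875, 0.485, -0.0]
ft_force: [0.1, 0.2, -1.9]
opening: 0.132
```

```bash
python3 -c "
from h import *
ct()"
```

```text
t 13.85 p [ 0.5371 -0.1864  0.2089] phi 57.99 tilt [-0. -0.] F [ 0.09  0.22 -1.85] M [0.017 0.001 0.008] op 0.132 j [-0.486  0.286  1.648 -0.     1.207 -1.498]
tool f [ 0.24 -0.04 -0.75] m [ 0.01   0.014 -0.008] contact mm x -29.5 y -5.4 p xy tool rel (.538,-.185): [-0.0017 -0.      0.0307]
```

Request:
drive_tool:
  moves:
    - {"fingers": 0.0,"linear": [0,0,0.001],"delta_rot": [0,0,0]}
    - {"fingers": 0.0,"linear": [0,0,0.002],"delta_rot": [0,0,0]}
    - {"fingers": 0.0,"linear": [0,0,0.003],"delta_rot": [0,0,0]}
    - {"fingers": 0.0,"linear": [0,0,0.003],"delta_rot": [0,0,0]}

```text
t: 14.35
ee_pos: [0.5371, -0.1864, 0.2059]
orientation: [-0.0, 0.875, 0.485, -0.0]
ft_force: [0.6, -0.3, -2.1]
opening: 0.131
```

Request:
drive_tool:
  moves:
    - {"fingers": 0.0,"linear": [0,0,0.0005],"delta_rot": [0,0,0]}
    - {"fingers": 0.0,"linear": [0,0,0.001],"delta_rot": [0,0,0]}
    - {"fingers": 0.0,"linear": [0,0,0.001],"delta_rot": [0,0,0]}

```text
t: 14.72
ee_pos: [0.5372, -0.1864, 0.2055]
orientation: [0.0, 0.875, 0.485, 0.0]
ft_force: [-0.8, 1.5, 1.9]
opening: 0.13
```

```bash
python3 -c "
from h import *
ct()"
```

```text
t 14.72 p [ 0.5372 -0.1864  0.2055] phi 57.99 tilt [ 0.0003 -0.0001] F [-0.78  1.47  1.88] M [ 0.194  0.194 -0.006] op 0.13 j [-0.486  0.29   1.651  0.     1.2   -1.498]
tool f [ 0.83 -1.44 -4.48] m [0.268 0.061 0.006] contact mm x -14.2 y -11.4 p xy tool rel (.538,-.185): [-0.0016  0.      0.0341]
```

The key is home: contact came at TCP z 0.2056 as predicted, with about 4 N net. Now I turn clockwise in stages.

Request:
drive_tool:
  moves:
    - {"fingers": 0.0,"linear": [0,0,-0.0003],"delta_rot": [0,0,0.04]}
    - {"fingers": 0.0,"linear": [0,0,-0.0003],"delta_rot": [0,0,0.09]}
    - {"fingers": 0.0,"linear": [0,0,-0.0003],"delta_rot": [0,0,0.14]}
    - {"fingers": 0.0,"linear": [0,0,-0.0003],"delta_rot": [0,0,0.19]}
    - {"fingers": 0.0,"linear": [0,0,-0.0003],"delta_rot": [0,0,0.2]}
    - {"fingers": 0.0,"linear": [0,0,-0.0003],"delta_rot": [0,0,0.2]}
  force: 50

```text
t: 15.48
ee_pos: [0.5374, -0.1868, 0.2056]
orientation: [0.001, 0.919, 0.395, 0.0]
ft_force: [0.6, -1.3, -0.5]
opening: 0.128
```

```bash
python3 -c "
from h import *
ct()"
```

```text
t 15.47 p [ 0.5374 -0.1868  0.2056] phi 46.55 tilt [ 0.001  -0.0009] F [ 0.59 -1.28 -0.52] M [-0.279 -0.159  0.013] op 0.128 j [-0.486  0.29   1.65  -0.     1.199 -1.299]
tool f [-0.52  1.31 -2.08] m [-0.307 -0.093 -0.014] contact mm x -7.3 y 53.4 p xy tool rel (.538,-.185): [-0.0017  0.0007  0.034 ]
```

Request:
drive_tool:
  moves:
    - {"fingers": 0.0,"linear": [0,0,0],"delta_rot": [0,0,0.05]}
    - {"fingers": 0.0,"linear": [0,0,0],"delta_rot": [0,0,0.1]}
    - {"fingers": 0.0,"linear": [0,0,0],"delta_rot": [0,0,0.15]}
    - {"fingers": 0.0,"linear": [0,0,0],"delta_rot": [0,0,0.2]}

```text
t: 15.98
ee_pos: [0.5372, -0.1869, 0.2056]
orientation: [0.001, 0.954, 0.301, -0.0]
ft_force: [-0.8, -1.5, -0.7]
opening: 0.126
```

```bash
python3 -c "
from h import *
ct()"
```

```text
t 15.97 p [ 0.5372 -0.1869  0.2056] phi 35.01 tilt [ 0.0004 -0.0013] F [-0.78 -1.46 -0.74] M [-0.414  0.065  0.126] op 0.126 j [-4.870e-01  2.900e-01  1.650e+00 -1.000e-03  1.200e+00 -1.097e+00]
tool f [-1.47  0.75 -1.86] m [-0.302 -0.291 -0.126] contact mm x -37.4 y 102.4 p xy tool rel (.538,-.185): [-0.0017  0.0011  0.034 ]
```

Torque of 0.13 N m shows that the plug is turning with the key. I continue to the stop.

Request:
drive_tool:
  moves:
    - {"fingers": 0.0,"linear": [0,0,0],"delta_rot": [0,0,0.05]}
    - {"fingers": 0.0,"linear": [0,0,0],"delta_rot": [0,0,0.1]}
    - {"fingers": 0.0,"linear": [0,0,0],"delta_rot": [0,0,0.15]}
    - {"fingers": 0.0,"linear": [0,0,0],"delta_rot": [0,0,0.2]}

```text
t: 16.48
ee_pos: [0.5369, -0.187, 0.2056]
orientation: [0.001, 0.979, 0.204, -0.0]
ft_force: [-1.3, -1.7, -0.4]
opening: 0.123
```

```bash
python3 -c "
from h import *
ct()"
```

```text
t 16.48 p [ 0.5369 -0.187   0.2056] phi 23.55 tilt [-0.0004 -0.0016] F [-1.28 -1.68 -0.36] M [-0.474  0.22   0.095] op 0.123 j [-0.487  0.29   1.651 -0.002  1.2   -0.897]
tool f [-1.84  1.03 -2.24] m [-0.347 -0.391 -0.095] contact mm x -51.1 y 85.9 p xy tool rel (.538,-.185): [-0.0018  0.0014  0.034 ]
```

Request:
drive_tool:
  moves:
    - {"fingers": 0.0,"linear": [0,0,0],"delta_rot": [0,0,0.02]}
    - {"fingers": 0.0,"linear": [0,0,0],"delta_rot": [0,0,0.04]}
    - {"fingers": 0.0,"linear": [0,0,0],"delta_rot": [0,0,0.04]}

```text
t: 16.85
ee_pos: [0.5369, -0.187, 0.2056]
orientation: [0.001, 0.983, 0.185, -0.0]
ft_force: [-2.1, -3.6, 2.1]
opening: 0.126
```

```bash
python3 -c "
from h import *
ct()"
```

```text
t 16.85 p [ 0.5369 -0.187   0.2056] phi 21.33 tilt [-0.0003 -0.0013] F [-2.11 -3.6   2.13] M [-0.925  0.518  0.046] op 0.126 j [-4.870e-01  2.900e-01  1.651e+00 -1.000e-03  1.200e+00 -8.580e-01]
tool f [-3.28  2.59 -4.72] m [-0.674 -0.819 -0.046] contact mm x -69.1 y 60.3 p xy tool rel (.538,-.185): [-0.0017  0.0014  0.034 ]
```

Request:
drive_tool:
  moves:
    - {"fingers": 0.0,"linear": [0,0,0],"delta_rot": [0,0,0.02]}
    - {"fingers": 0.0,"linear": [0,0,0],"delta_rot": [0,0,0.04]}
    - {"fingers": 0.0,"linear": [0,0,0],"delta_rot": [0,0,0.04]}

```text
t: 17.23
ee_pos: [0.5369, -0.187, 0.2056]
orientation: [0.001, 0.986, 0.165, -0.0]
ft_force: [-2.4, -5.0, 2.5]
opening: 0.128
```

```bash
python3 -c "
from h import *
ct()
im=snap('scene','q1.png'); crop(im,205,95,80,80,8,'q1s.png')
im=snap('top','q1t0.png'); crop(im,265,165,90,90,8,'q1t.png')"
```

```text
t 17.23 p [ 0.5369 -0.187   0.2056] phi 18.99 tilt [-0.0004 -0.0014] F [-2.45 -5.02  2.48] M [-1.019  0.6    0.075] op 0.128 j [-0.487  0.29   1.651 -0.002  1.201 -0.818]
tool f [-3.95  3.96 -5.07] m [-0.768 -0.898 -0.076] contact mm x -60.2 y 34.5 p xy tool rel (.538,-.185): [-0.0016  0.0015  0.034 ]
```

View pics/q1s.png

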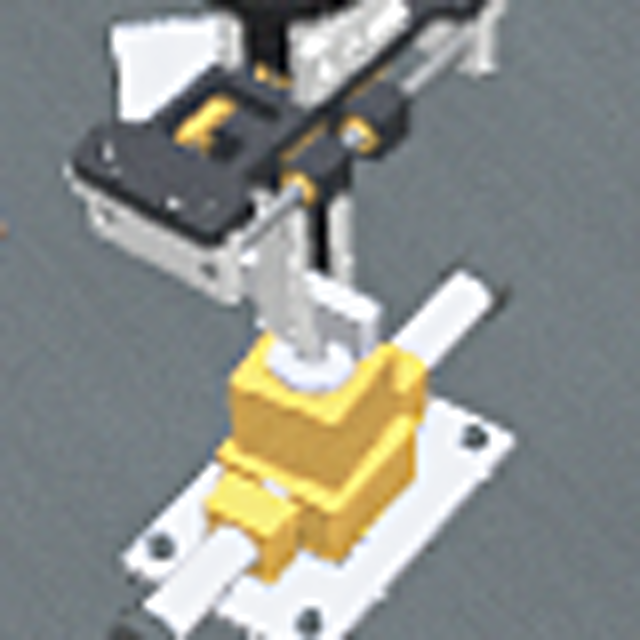

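View pics/q1t.png

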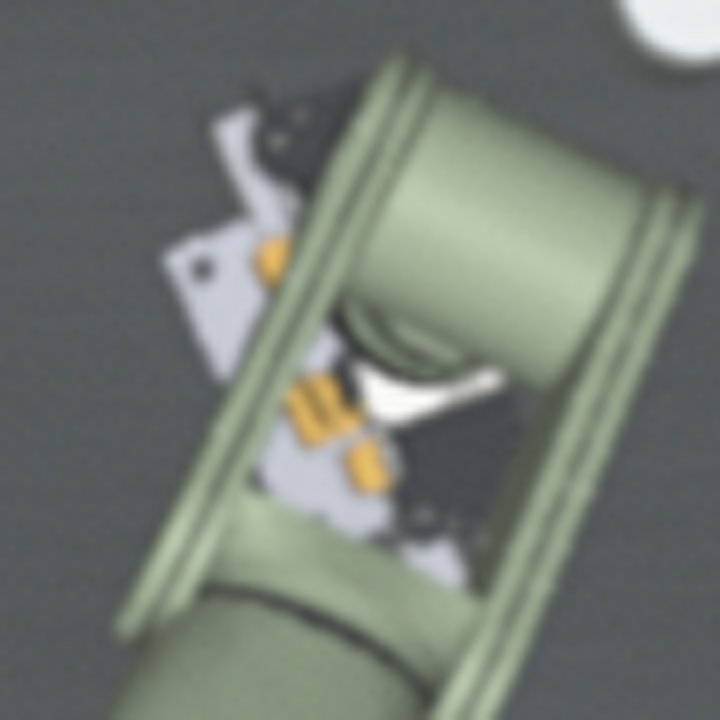

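The pictures show the plug nearly square with the body and the collar seated on the plug. I relieve the side load a little and turn on to feel the stop.

Request:
drive_tool:
  moves:
    - {"fingers": 0.0,"linear": [-0.0005,0.0005,0],"delta_rot": [0,0,0]}
    - {"fingers": 0.0,"linear": [-0.0005,0.0005,0],"delta_rot": [0,0,0.02]}
    - {"fingers": 0.0,"linear": [-0.0005,0.0005,0],"delta_rot": [0,0,0.03]}
    - {"fingers": 0.0,"linear": [-0.0005,0.0005,0],"delta_rot": [0,0,0.03]}

```text
t: 17.82
ee_pos: [0.5368, -0.1871, 0.2056]
orientation: [0.0, 0.989, 0.15, 0.0]
ft_force: [-2.9, -4.8, 4.2]
opening: 0.128
```

```bash
python3 -c "
from h import *
ct()"
```

```text
t 17.82 p [ 0.5368 -0.1871  0.2056] phi 17.29 tilt [ 0.0001 -0.0004] F [-2.93 -4.78  4.2 ] M [-0.847  0.635  0.054] op 0.128 j [-0.488  0.29   1.651 -0.     1.2   -0.789]
tool f [-4.22  3.7  -6.8 ] m [-0.62  -0.858 -0.054] contact mm x -33.1 y 9.6 p xy tool rel (.538,-.185): [-0.0018  0.0017  0.034 ]
```

Request:
drive_tool:
  moves:
    - {"fingers": 0.0,"linear": [0,0,0],"delta_rot": [0,0,0.01]}
    - {"fingers": 0.0,"linear": [0,0,0],"delta_rot": [0,0,0.02]}
    - {"fingers": 0.0,"linear": [0,0,0],"delta_rot": [0,0,0.02]}

```text
t: 18.2
ee_pos: [0.5368, -0.1871, 0.2056]
orientation: [0.0, 0.99, 0.14, -0.0]
ft_force: [-2.4, -3.9, 5.1]
opening: 0.127
```

```bash
python3 -c "
from h import *
ct()"
```

```text
t 18.2 p [ 0.5368 -0.1871  0.2056] phi 16.13 tilt [ 0.     -0.0003] F [-2.44 -3.85  5.08] M [-0.833  0.758  0.04 ] op 0.127 j [-0.488  0.29   1.651 -0.     1.2   -0.769]
tool f [-3.42  3.03 -7.68] m [-0.589 -0.96  -0.04 ] contact mm x -58.2 y 17.6 p xy tool rel (.538,-.185): [-0.0018  0.0017  0.034 ]
```

Request:
drive_tool:
  moves:
    - {"fingers": 0.0,"linear": [0,0,-0.0003],"delta_rot": [0,0,0.015]}
    - {"fingers": 0.0,"linear": [0,0,-0.0003],"delta_rot": [0,0,0.03]}
    - {"fingers": 0.0,"linear": [0,0,-0.0003],"delta_rot": [0,0,0.03]}

```text
t: 18.58
ee_pos: [0.5367, -0.1871, 0.2056]
orientation: [0.0, 0.992, 0.125, -0.0]
ft_force: [-2.2, -4.0, 4.3]
opening: 0.125
```

```bash
python3 -c "
from h import *
ct()
im=snap('scene','q2.png'); crop(im,215,120,60,60,12,'q2s.png')"
```

```text
t 18.57 p [ 0.5367 -0.1871  0.2056] phi 14.4 tilt [-0.0001 -0.0002] F [-2.18 -3.98  4.28] M [-0.941  0.663  0.051] op 0.125 j [-0.488  0.29   1.651 -0.     1.201 -0.739]
tool f [-3.11  3.32 -6.88] m [-0.746 -0.876 -0.051] contact mm x -59.6 y 36.1 p xy tool rel (.538,-.185): [-0.0018  0.0017  0.034 ]
```

View pics/q2s.png

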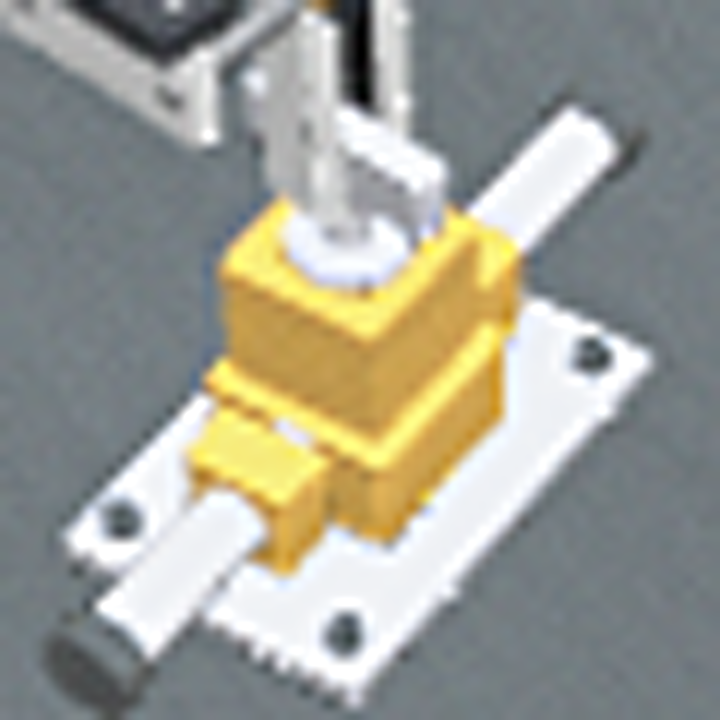

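```bash
python3 - <<'E'
from h import *
V=lambda L:[(215+x/12-.46,120+y/12-.46) for x,y in L]
P=onplane('scene',V([(220,272),(365,333),(462,212)]),.09);d=np.diff(P,axis=0);print(P.round(4),np.degrees(np.arctan2(d[:,1],d[:,0])),np.linalg.norm(d,axis=1))
P=onplane('scene',V([(208,370),(378,462),(505,320)]),.065);d=np.diff(P,axis=0);print('body',np.degrees(np.arctan2(d[:,1],d[:,0])),np.linalg.norm(d,axis=1))
P=onplane('scene',V([(65,540),(360,700),(652,357)]),.01);d=np.diff(P,axis=0);print('plate',np.degrees(np.arctan2(d[:,1],d[:,0])),np.linalg.norm(d,axis=1))
E
```

```text
[[ 0.573  -0.1946  0.09  ]
 [ 0.5529 -0.1536  0.09  ]
 [ 0.5068 -0.1763  0.09  ]] [ 116.18197676 -153.78882853] [0.04562394 0.05138752]
body [ 110.28786319 -157.29313134] [0.05780125 0.06176101]
plate [ 111.24244167 -156.87096793] [0.10185376 0.14999867]
```

```bash
python3 - <<'E'
from h import *
im=cv2.imread('pics/q2.png');c=im[122:142,235:257];cv2.imwrite('pics/q2z.png',cv2.resize(c,None,fx=32,fy=28,interpolation=cv2.INTER_CUBIC))
V=lambda L:[(215+x/12-.46,120+y/12-.46) for x,y in L]
P=onplane('scene',V([(345,108),(443,160)]),.138);d=np.diff(P,axis=0);print(np.degrees(np.arctan2(d[:,1],d[:,0])))
s=robot.read_state();p=s['ee_pos']
for a in(-75.6,-72,-68,-64):
    u=np.array([np.cos(np.radians(a)),np.sin(np.radians(a)),0]);v=np.array([-u[1],u[0],0])
    print(a,[(((proj('scene',[[p[0],p[1],.138]+.032*i*u+.006*j*v])[0]-[214.54,119.54])*12).round().tolist()) for i,j in((1,1),(1,-1),(-1,1),(-1,-1))])
E
```

```text
[109.36062098]
-75.6 [[237.0, 61.0], [268.0, 37.0], [415.0, 175.0], [446.0, 150.0]]
-72 [[233.0, 66.0], [262.0, 41.0], [421.0, 171.0], [450.0, 145.0]]
-68 [[229.0, 72.0], [256.0, 45.0], [427.0, 167.0], [453.0, 140.0]]
-64 [[226.0, 77.0], [250.0, 50.0], [433.0, 162.0], [457.0, 134.0]]
```

View pics/q2z.png

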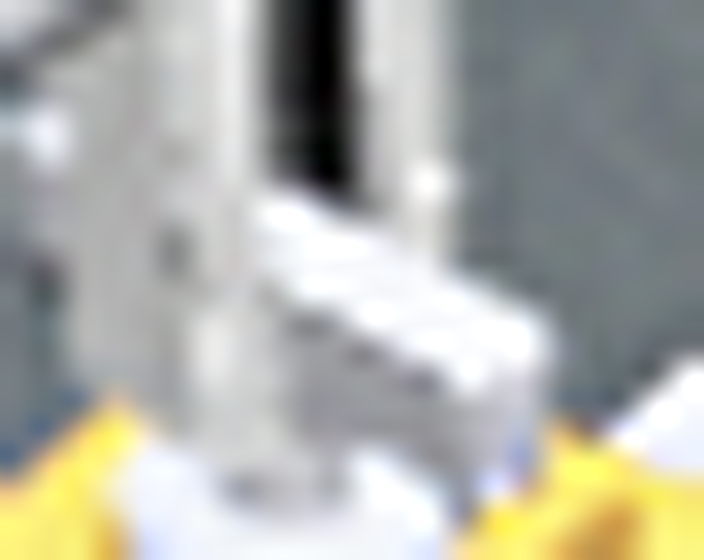

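Request:
drive_tool:
  moves:
    - {"fingers": 0.0,"linear": [0,0,0],"delta_rot": [0,0,0.01]}
    - {"fingers": 0.0,"linear": [0,0,0],"delta_rot": [0,0,0.02]}

```text
t: 18.88
ee_pos: [0.5367, -0.1871, 0.2056]
orientation: [0.0, 0.993, 0.115, -0.0]
ft_force: [-2.4, -4.0, 3.2]
opening: 0.127
```

```bash
python3 -c "
from h import *
ct()"
```

```text
t 18.88 p [ 0.5367 -0.1871  0.2056] phi 13.26 tilt [-0.0003 -0.0003] F [-2.4  -4.    3.21] M [-0.937  0.733  0.185] op 0.127 j [-0.488  0.29   1.651 -0.     1.201 -0.719]
tool f [-3.25  3.34 -5.81] m [-0.744 -0.929 -0.185] contact mm x -75.9 y 41.8 p xy tool rel (.538,-.185): [-0.0018  0.0018  0.034 ]
```

The torque jumped to 0.185 N m: that is the stop. The slot has about ±6° of play, so I back the key off by 8° within the play to stand square. This does not turn the plug back.

Request:
drive_tool:
  moves:
    - {"fingers": 0.0,"linear": [0,0,0],"delta_rot": [0,0,-0.04]}
    - {"fingers": 0.0,"linear": [0,0,0],"delta_rot": [0,0,-0.08]}
    - {"fingers": 0.0,"linear": [0,0,0],"delta_rot": [0,0,-0.12]}
    - {"fingers": 0.0,"linear": [0,0,0],"delta_rot": [0,0,-0.145]}
    - {"fingers": 0.0,"linear": [0,0,0],"delta_rot": [0,0,-0.145]}
    - {"fingers": 0.0,"linear": [0,0,0],"delta_rot": [0,0,-0.145]}

```text
t: 19.62
ee_pos: [0.5373, -0.1865, 0.2056]
orientation: [-0.0, 0.982, 0.187, 0.001]
ft_force: [1.9, -1.4, 0.7]
opening: 0.126
```

```bash
python3 -c "
from h import *
ct()"
```

```text
t 19.62 p [ 0.5373 -0.1865  0.2056] phi 21.57 tilt [0.0015 0.001 ] F [ 1.88 -1.43  0.72] M [-0.155 -0.301  0.055] op 0.126 j [-0.487  0.29   1.651  0.002  1.2   -0.864]
tool f [ 1.23  2.02 -3.32] m [-0.254  0.223 -0.056] contact mm x 11.8 y -14.9 p xy tool rel (.538,-.185): [-0.0012  0.0012  0.034 ]
```

Request:
drive_tool:
  moves:
    - {"fingers": 0.2,"linear": [0,0,0],"delta_rot": [0,0,0]}
    - {"fingers": 0.4,"linear": [0,0,0],"delta_rot": [0,0,0]}
    - {"fingers": 0.5,"linear": [0,0,0],"delta_rot": [0,0,0]}
    - {"fingers": 0.5,"linear": [0,0,0],"delta_rot": [0,0,0]}
    - {"fingers": 0.5,"linear": [0,0,0],"delta_rot": [0,0,0]}

```text
t: 20.25
ee_pos: [0.5367, -0.187, 0.2056]
orientation: [-0.0, 0.982, 0.187, -0.0]
ft_force: [-0.7, -0.3, -0.6]
opening: 0.502
```

Request:
drive_tool:
  moves:
    - {"fingers": 0.5,"linear": [0,0,-0.01],"delta_rot": [0,0,0]}
    - {"fingers": 0.5,"linear": [0,0,-0.03],"delta_rot": [0,0,0]}
    - {"fingers": 0.5,"linear": [0,0,-0.06],"delta_rot": [0,0,0]}
    - {"fingers": 0.5,"linear": [0,0,-0.1],"delta_rot": [0,0,0]}
    - {"fingers": 0.5,"linear": [0,0,-0.12],"delta_rot": [0,0,0]}

```text
t: 20.88
ee_pos: [0.5376, -0.1875, 0.3294]
orientation: [0.002, 0.982, 0.187, 0.002]
ft_force: [0.2, -0.6, -0.0]
opening: 0.503
```

Request:
drive_tool:
  moves:
    - {"fingers": 0.5,"linear": [0,0.05,-0.01],"delta_rot": [0,0,0]}
    - {"fingers": 0.5,"linear": [-0.05,0.1,-0.01],"delta_rot": [0,0,0]}
    - {"fingers": 0.5,"linear": [-0.1,0.13,-0.01],"delta_rot": [0,0,0]}
    - {"fingers": 0.5,"linear": [-0.15,0.16,-0.01],"delta_rot": [0,0,0]}
    - {"fingers": 0.5,"linear": [-0.18,0.18,-0.01],"delta_rot": [0,0,0]}
    - {"fingers": 0.5,"linear": [-0.18,0.18,-0.01],"delta_rot": [0,0,0]}

```text
t: 21.62
ee_pos: [0.434, -0.4229, 0.3364]
orientation: [0.001, 0.983, 0.185, 0.0]
ft_force: [0.0, 0.3, 0.6]
opening: 0.502
```

```bash
python3 -c "
from h import *
st()
a=snap('scene','f1.png');b=snap('top','f1t.png')
A=cv2.resize(a[120:180,215:275],None,fx=6.6,fy=6.6,interpolation=cv2.INTER_CUBIC)
B=cv2.resize(b[180:240,277:337],None,fx=6.6,fy=6.6,interpolation=cv2.INTER_CUBIC)
cv2.imwrite('pics/f1c.png',np.hstack([A,B])[:,:,::-1])"
```

```text
t 21.62 p [ 0.434  -0.4229  0.3364] phi 21.34 tilt [ 0.0004 -0.0009] F [0.04 0.31 0.61] M [-0.068  0.026 -0.016] op 0.502 j [-0.915  0.248  1.421 -0.     1.471 -1.287]
```

View pics/f1c.png

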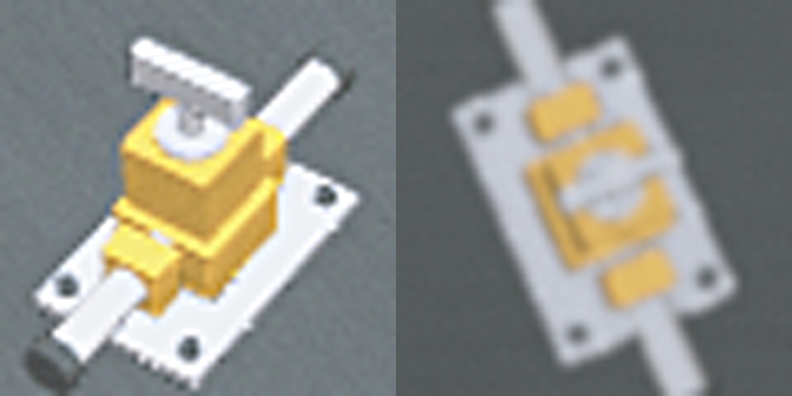

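The view is clear. The key stands in the valve with its collar on the plug, and in the top crop the bar runs from (562,198) to (682,158). Now I measure squareness.

```bash
python3 - <<'E'
from h import *
k=6.6;T=lambda L:[(277+(x-396)/k-.42,180+y/k-.42) for x,y in L]; S=lambda L:[(215+x/k-.42,120+y/k-.42) for x,y in L]
def an(n,P):
    d=np.diff(P,axis=0);print(n,(np.degrees(np.arctan2(d[:,1],d[:,0]))%180).round(1),np.linalg.norm(d,axis=1).round(4),P.mean(0).round(4))
an('bar top',onplane('top',T([(564,196),(682,157)]),.138))
an('plug top',onplane('top',T([(527,165),(640,122)]),.09))
an('plate top',onplane('top',T([(452,115),(622,38),(736,287),(566,366)]),.01))
an('bar scene front top edge',onplane('scene',S([(132,47),(240,105)]),.138))
an('bar scene back top edge',onplane('scene',S([(143,38),(249,92)]),.138))
an('plug scene',onplane('scene',S([(122,150),(203,183),(262,118)]),.09))
# PCA of pale bar in top picture: difference image versus start, above plug
E
```

```text
bar top [106.9] [0.0623] [ 0.5369 -0.1843  0.138 ]
plug top [109.5] [0.0626] [ 0.559  -0.1706  0.09  ]
plate top [113.1  22.4 113.4] [0.1018 0.1477 0.1013] [ 0.5365 -0.1841  0.01  ]
bar scene front top edge [109.2] [0.0655] [ 0.5439 -0.1773  0.138 ]
bar scene back top edge [110.5] [0.0633] [ 0.5359 -0.1808  0.138 ]
plug scene [116.9  22.9] [0.046  0.0519] [ 0.5429 -0.1733  0.09  ]
```

```bash
python3 - <<'E'
from h import *
im=cv2.imread('pics/f1.png').astype(float)
def edge(cols,lo,hi,thr,ch):
    pts=[]
    for c in cols:
        g=im[lo:hi,c].mean(1) if ch is None else im[lo:hi,c,ch]
        i=next((i for i in range(len(g)-1) if g[i]<thr<=g[i+1]),None)
        if i is not None: pts.append((c,lo+i+(thr-g[i])/(g[i+1]-g[i])))
    return np.array(pts)
P=edge(range(238,251),118,140,175,None); print(P.round(2).tolist())
f=cv2.fitLine(P.astype(np.float32),cv2.DIST_HUBER,0,.01,.01).ravel();print(f)
a=f[2:]-6*f[:2];b=f[2:]+6*f[:2]
d=np.diff(onplane('scene',[a,b],.138),axis=0)[0];print('bar back edge',np.degrees(np.arctan2(d[1],d[0]))%180)
# plate lower-left-front edge & right edge in scene
for cols,lo,hi in((range(222,243),155,180),):
    Q=[]
    for c in cols:
        g=im[150:185,c].mean(1);i=[i for i in range(len(g)-1) if g[i]>=165>g[i+1]]
        if i: i=i[-1];Q.append((c,150+i+(g[i]-165)/(g[i]-g[i+1])))
    Q=np.array(Q);print(Q.round(1).tolist())
# right plate edge by rows
Q=[]
for r in range(152,172):
    g=im[r,240:275].mean(1);i=[i for i in range(len(g)-1) if g[i]>=165>g[i+1]]
    if i:i=i[-1];Q.append((240+i+(g[i]-165)/(g[i]-g[i+1]),r))
Q=np.array(Q);print(Q.round(1).tolist());f=cv2.fitLine(Q.astype(np.float32),cv2.DIST_HUBER,0,.01,.01).ravel()
d=np.diff(onplane('scene',[f[2:]-8*f[:2],f[2:]+8*f[:2]],.01),axis=0)[0];print('plate long edge',np.degrees(np.arctan2(d[1],d[0]))%180)
t=cv2.imread('pics/f1t.png')
print((t[198:216,300:324].min(2)))
E
```

```text
[[238.0, 125.88], [239.0, 126.34], [240.0, 126.84], [241.0, 127.27], [242.0, 127.51], [243.0, 128.2], [244.0, 128.53], [245.0, 129.19], [246.0, 129.4], [247.0, 130.0], [248.0, 130.36], [249.0, 130.93], [250.0, 131.38]]
[  0.909241    0.4162701 243.6       128.45755  ]
bar back edge 113.20226424213386
[[222.0, 166.2], [223.0, 170.9], [224.0, 171.5], [225.0, 172.2], [226.0, 173.3], [227.0, 174.4], [228.0, 173.7], [229.0, 172.6], [230.0, 171.5], [231.0, 170.6], [232.0, 171.7], [233.0, 171.8], [234.0, 172.7], [235.0, 172.9], [236.0, 174.5], [237.0, 174.1], [238.0, 175.5], [239.0, 175.2], [240.0, 175.9], [241.0, 176.1], [242.0, 176.9]]
[[267.1, 152.0], [266.3, 153.0], [265.8, 154.0], [264.4, 155.0], [263.6, 156.0], [262.6, 157.0], [261.7, 158.0], [260.9, 159.0], [259.9, 160.0], [259.2, 161.0], [258.3, 162.0], [257.3, 163.0], [256.5, 164.0], [255.5, 165.0], [254.6, 166.0], [253.7, 167.0], [252.8, 168.0], [252.8, 169.0], [251.2, 170.0], [250.4, 171.0]]
plate long edge 21.976086679594914
[[106 106 108 112 119 127 137 167 185 185 170 164 169 190 202 197 171 125
   92  83  86  86  88  87]
 [10
[... 1013 characters left out ...]
32 188 203 201 195 192 188 185 176 183 187 188 197 170 124 105 129
  172 198 192 167 125  91]
 [ 98 137 182 199 197 188 180 180 186 184 187 191 196 190 154 114 102 115
  152 192 196 186 153 109]
 [ 96 119 164 188 175 167 181 191 198 197 193 196 195 166 128 107  99 106
  129 172 194 196 183 134]
 [ 92 101 119 136 129 126 152 183 199 196 192 188 165 133 110 101 100 101
  119 160 188 199 188 147]
 [ 94  92  92  92  99 103 119 138 150 149 147 141 127 108 100  98  99 106
  129 168 191 196 192 164]
 [106  94  91  81  87  98 105 107 108 107 105 105  99  96  98 104 109 126
  158 192 194 194 197 178]
 [126  95  92  84  82  94 103 103 101 100  95  92  94 100 106 120 139 162
  190 195 194 195 195 184]]
```

The subpixel edge fit in the scene view gives the bar at 113.2° and the pipe at 22.0°, so it is about 1° off square. The gripper yaw at release (111.6°) agrees. I check the other things, then hand in.

```bash
python3 - <<'E'
from h import *
a=cv2.imread('pics/top0.png');b=cv2.imread('pics/f1t.png')
d=cv2.absdiff(a,b).max(2)>50
n,l,s,c=cv2.connectedComponentsWithStats(d.astype('u1'))
for i in range(1,n):
    if s[i,4]>12: print(s[i])
st()
from bench import hand_in
print(hand_in())
E
```

```text
[301 203  18  10 116]
[ 367  203   97   94 2482]
[414 205  12   9  19]
[415 231  11  13  47]
[405 243  15   8  67]
[ 287  268  108  116 5665]
[  12  296   88   86 2366]
[ 32 299   9   6  27]
[228 319  21  17  65]
[218 323  41  35 360]
[  6 339  61  45 578]
[230 339  27  21  57]
[262 338  24  28 372]
[241 349  56  35 621]
[ 77 361  49  23 685]
[231 365   8   9  34]
[256 364   7   6  17]
[218 366  12  16  83]
[238 370  42  14 181]
[247 377  26   7 135]
t 21.73 p [ 0.4358 -0.4205  0.3361] phi 21.56 tilt [0.0008 0.0002] F [-0.13 -0.04 -0.16] M [-0.006 -0.008 -0.041] op 0.502 j [-9.110e-01  2.480e-01  1.422e+00  1.000e-03  1.471e+00 -1.287e+00]
the job is handed in; nothing more can be done
None
```

The bar-handled key is in the valve, fully home, with the plug turned clockwise to its stop and the gripper clear. I handed in at about 21.7 s.

- **Insertion:** The first touches landed on the edge of the slot, with no more than about 10 N on the wrist. After a 2° turn and a 2.5 mm shift the shank dropped in freely. The collar met the plug at TCP height 0.2056 m, the predicted home height, with about 4 N.
- **Turning:** The wrist torque was around 0.1 N m or less most of the way, then jumped to 0.185 N m, which I took as the stop. I backed the key about 8° within the slot's play so that the handle stood square, then let go.
- **Last checks:** A fitted edge in the scene picture puts the handle about 1° off square, and the gripper angle at release agrees. After release the wrist force read near zero.
- **Other things:** Comparing the start and end top pictures showed changes only at the key, the arm and what the arm covered. The arm hid part of the bench near the robot, so those spots were not compared.
- **Disagreements:** Hand-picked pixels put the handle 2 to 6° off square, within the 8° limit, but I trusted the edge fit. The plug's edges in the scene picture looked up to 4° short of closed, though one edge read square. The stop rests on that single torque reading.

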